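# Sort spacer bars by length with a slot gauge

## Robot

A 7-joint arm with a two-finger parallel gripper is mounted at the origin on the work surface. World frame = base frame: x ahead of the robot, y to its left, z up, the work surface at z = 0. Lengths are in mm, angles in rad, forces in N, time in s.
With the tool pointing down it reaches from about 400 to 850 mm from the base axis. Payload 10.4 kg.
Tool frame: the origin (TCP) lies midway between the tips of the shut fingers; the grasp point (between the pads) lies 19 mm behind it; y points along the fingers, x is the direction in which the jaws open and shut, and the axes are right-handed (so a half turn about y gives the same grasp; the last joint's range is limited). The gripper opens to 87 mm and grips with 3 to 60 N. Pads are 19 mm wide; open, the fingers measure 117 mm over their backs; the gripper's body (75 mm by 190 mm) begins 51 mm behind the grasp point.
Start: joints at [-1.267, 0.332, -0.065, 1.46, 0.022, 1.35, -0.088], TCP at [200.622, 591.952, 185.676] pointing down, gripper open.
Joint ranges: [-2.6, 2.6], [-0.5, 2.12], [-1.47, 1.34], [0.16, 2.42], [-1.27, 4.41], [0.06, 2.06], [-2.6, 2.6]. Speed limits (rad/s): [2.22, 2.22, 2.79, 2.79, 3.14, 3.14, 3.14].

## Interface

Orientations are given as a unit quaternion [x, y, z, w].
In Python, from bench import arm gives the robot as it stands.
- The arm moves only by the shell command python3 -m creep 'ROWS' [OPENING] [FORCE]. ROWS is JSON, a list of rows, each a list of 2 entries, a list of its own where there are three numbers: the shift along the tool's x, y, z normalised to -1 to 1, where 1 is 10 cm, then the turn about the tool's y normalised to -1 to 1, where 1 is 180 degrees. In form: [[[tx, ty, tz], yaw], ...]. A call has exactly 8 rows; each row is the pose to reach, as a shift and turn from the pose measured when the call began, along the tool's axes at that moment, turning the shorter way round; what a row does not reach only later rows make up. A row lasts 1/10 s, in which the tool goes at most 50 mm and 8.59 degrees, less where a joint would pass 70% of its speed; a pose out of reach is approached as far as the arm can. A call with a number of a shift or a turn outside -1 to 1 is refused whole. A call with a gripper value outside its range is refused whole. OPENING is the closure, from 0 (fully open) to 1 (shut), set as the call begins (- or left out, the last holds). The fingers move at their own pace and stop on an object; FORCE is the grip in N (left out, the last holds). Time passes only in rows, so rows that repeat a pose let the fingers close, or fill a call up. It gives the time, the measured TCP pose, the force and the opening at its end, in the units of the state.
- arm.state(): the state, without advancing time (a new reading comes with each control period).
- arm.read_camera(name): name is "side" or "top" or "wrist"; returns a dict with "color" (480x640x3 uint8, red, green, blue), "camera_matrix" (3x3 intrinsics, pixels), "rvec" (rotation vector, rad) and "tvec" (3), from world to camera coordinates, as OpenCV has them. Camera axes: x right, y down, z forward; pixel columns grow to the right and rows downward; lengths in mm; the calibration is good to about 2 mm. A picture is of the moment at which its call begins. There is no depth.
- arm.hand_in(): hands the job in, once; it reports no verdict.
Trained networks look in a picture, given as the dict that the camera call returned (one of the last four; its "shot" number tells which), for a name from the list of things; names that differ only in an ending like _2 or _b are one class to them, and where a whole thing is asked for, a point or a joint stands for the part that bears it (a point fixed in the world has none). Each returns a list of dicts, best first, with "conf" (0 to 1); they miss things now and then, are a little off and sometimes report something else, mostly with a low value. They report only what shows in the picture. A call takes as long as a camera call. They do not tell look-alikes from the thing itself.
- arm.silhouettes(thing, picture): "region" (480x640 bool, what is visible of it).
- arm.pinpoint(thing, picture): "xyz" ([x, y, z] in mm, in the coordinates of the camera as it stood for that picture, good to about 4 mm: a listed point, or the origin of a listed thing).
The state is a dict: "t": time; "joints": joint angles; "joint_vel": joint speeds; "tau": joint torques, N m; "position": TCP position; "tool_rot": TCP orientation; "force": force on the tool from outside, world axes, zero at the start; "moment": the same for the moment, N m; "width": finger opening in mm.
Only numpy, scipy, OpenCV 4.12 (cv2) and the standard library are available. Lean on these libraries where they do the work, as an engineer would, in place of code of your own. Each camera call takes 0.05 s, during which the arm holds its last target.

## Task

Sort the three aluminium spacer bars on the bench by length with the slot gauge. Bars short enough to go down between the gauge's two stops belong in the clear bin under it, dropped through the slot; a bar too long to go between the stops belongs in the black open tray, lying flat on its floor. Leave the circuit board, the multimeter and the screwdriver where they are.

Things in the scene. Friction and masses are not known exactly. Their poses are not given: they have to be found in the camera images.
- bar_1_mid (a point): centre of one of three plain square aluminium spacer bars, 12 x 12 mm in section, about 30 g, lying on the bench; half-way along and half-way up (6 mm). Its x axis runs along the bar. Each is 70 or 77 mm long, with at least one of each; the label does not say which, the gauge does
- bar_2_mid (a point): centre of one of three plain square aluminium spacer bars, 12 x 12 mm in section, about 30 g, lying on the bench; half-way along and half-way up (6 mm). Its x axis runs along the bar. Each is 70 or 77 mm long, with at least one of each; the label does not say which, the gauge does
- bar_3_mid (a point): centre of one of three plain square aluminium spacer bars, 12 x 12 mm in section, about 30 g, lying on the bench; half-way along and half-way up (6 mm). Its x axis runs along the bar. Each is 70 or 77 mm long, with at least one of each; the label does not say which, the gauge does
- gauge_slot (a point): centre of the gauge's slot, level with the steel deck's top, 42 mm above the bench; x along the slot, z up. Slot 73.5 mm (x) by 16 mm (y). At each slot end a dark steel stop, 20 x 36 mm, rises 12 mm over the deck, its face flush with the slot's end. A 77 mm bar, or a 70 mm one over 1.7 mm off in x, lands on the stops; one over 2 mm off in y lands on the deck
- gauge: the length gauge, a fixed box 124 mm (x) by 84 mm (y), yaw as the slot's, origin under its centre on the bench: a flat steel deck, 4 mm thick, top at 42 mm, over a closed bin with clear walls (4 mm) and its floor at 4 mm. The slot through the deck is the only way in: a 70 mm bar held level along x goes down between the two stops to the slot and drops through when released
- tray: fixed black open tray for long bars, 150 mm (x) by 120 mm (y) outside, 24 mm high, walls and floor 4 mm thick; origin at the centre of its underside, on the bench
- board: bystander, to be left where it is: green circuit board 90 x 120 mm, 28 mm high, loose; origin at the centre of its underside
- multimeter: bystander, to be left where it is: orange multimeter 130 x 75 mm, 42 mm high, loose; origin at the centre of its underside
- driver: bystander, to be left where it is: screwdriver 160 mm long, loose, lying along its x axis; origin under its middle
There are look-alikes about, which are no part of the job. What is shaped like the part that bears bar_2_mid but orange or pink is not meant.

How it is judged:
By the outcome, as a careful person would: the job done as asked, in the order asked, and still so for the second after the job is handed in, with the robot touching nothing.
It also fails if it takes over 69 s, if anything falls off the work surface, if the arm or the gripper's body presses on something with over 40 N, if the wrist force passes 120 N, or if a joint passes its speed limit or range.

## Working session

There is one attempt and no reset: what is moved stays moved. The work goes in short steps, Python scripts to look and compute and a shell command to move; the robot and the scene stay as the last step left them, time stands still between calls to the robot, and variables do not carry over. Pictures are saved under pics/ and viewed, and the job is handed in when it is done.

```bash
ls; mkdir -p pics
python3 - <<'E'
from bench import arm
import cv2
print({k:(v if not hasattr(v,'tolist') else v.tolist()) for k,v in arm.state().items()})
for n in ["side","top","wrist"]:
    p=arm.read_camera(n); cv2.imwrite(f"pics/a_{n}.png",p["color"][:,:,::-1]); print(n,p["camera_matrix"].tolist() if hasattr(p["camera_matrix"],'tolist') else p["camera_matrix"],p["rvec"],p["tvec"],p["shot"])
E
```

```text
pics
{'t': 0.0, 'joints': [-1.2666155846428149, 0.3328449527708586, -0.06470691720151313, 1.4609525226199886, 0.021602964698890982, 1.3499037584371192, -0.08850252711722466], 'joint_vel': [-0.0003272121101707189, 0.00011889635324618584, 0.00013389007782715356, -0.0008820511225742924, 0.0006217049454191813, 0.00024687441937153875, -0.0012331520606668816], 'tau': [-0.0006259647852857597, -62.32292890548706, 0.024414119543507695, -38.99210572242737, -0.06140289595350623, 0.039396900683641434, 0.0001566891478432808], 'position': [200.48471272342252, 591.5010513031037, 184.86545978202773], 'tool_rot': [0.5749775782194558, 0.41162430284636425, -0.4124074800822211, -0.5743572827285873], 'force': [0.07869756985214925, 0.4365037600533274, 0.17417446679737777], 'moment': [0.05007401228758024, -0.009373344447437214, -0.010129296122374636], 'width': 87.05992088894955}
side [[477.3982383138151, 0.0, 318.6845571174354], [0.0, 477.3982383138151, 246.23029001496846], [0.0, 0.0, 1.0]] [ 0.96576333 -2.37585717  1.13808272] [394.46357198 281.21312562 524.83834537] 1
top [[552.5029142985994, 0.0, 318.94873329377924], [0.0, 552.5029142985994, 237.53066634629056], [0.0, 0.0, 1.0]] [ 2.13741878 -2.16352851  0.14423612] [ 17.23331137 570.35079642 944.45113217] 2
wrist [[366.7202774181874, 0.0, 319.3294641040872], [0.0, 366.7202774181874, 245.15825074922407], [0.0, 0.0, 1.0]] [-2.37721682 -1.70432024 -0.21660536] [-624.08457875  -31.35470501  391.19493032] 3
```

View pics/a_side.png

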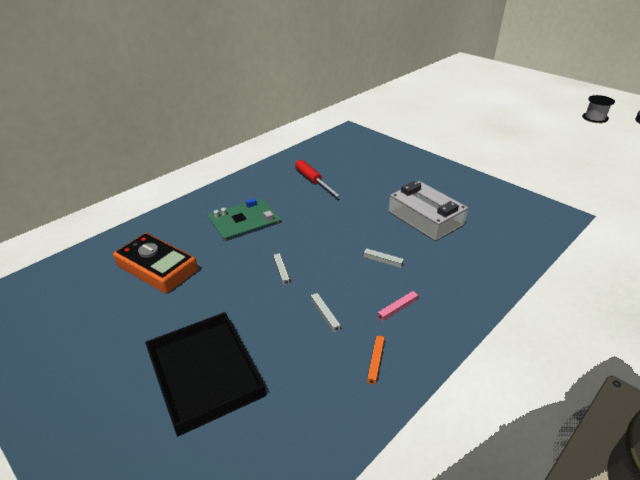

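View pics/a_top.png

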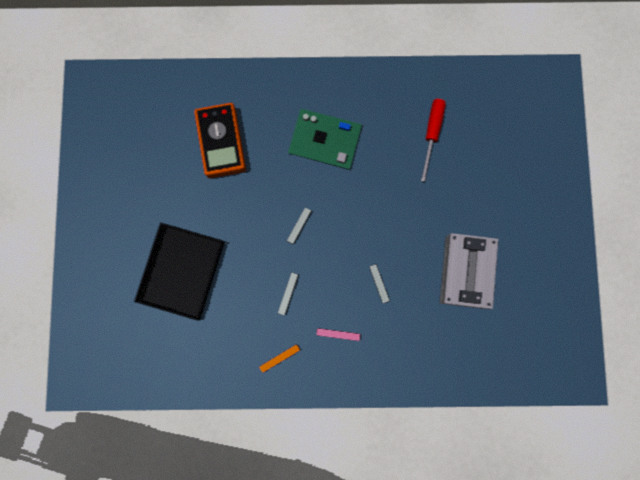

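View pics/a_wrist.png

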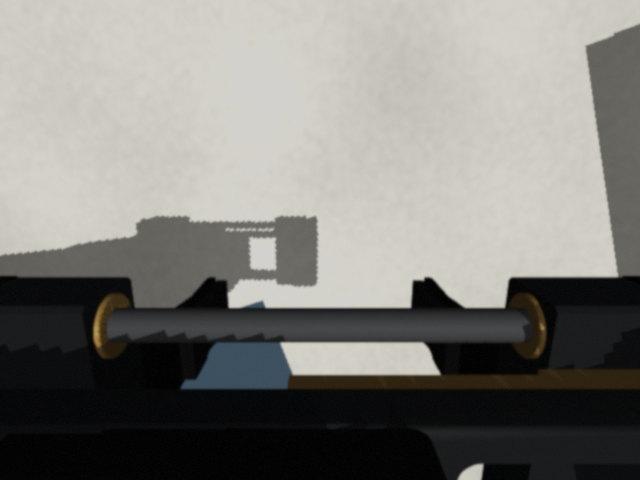

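Top view: three plain aluminium bars at about (299,226), (288,294) and (379,284). The orange one (280,358) and the pink one (338,334) are the look-alikes to ignore. The gauge is at (471,271), the tray at (182,271), and nothing is blocked from view.

```bash
cat > h.py <<'E'
import numpy as np, cv2
from scipy.spatial.transform import Rotation as R
from bench import arm
def ray(p,uv):
    K=np.array(p["camera_matrix"]);Rm=cv2.Rodrigues(np.array(p["rvec"],float))[0];t=np.array(p["tvec"],float).ravel()
    uv=np.atleast_2d(np.array(uv,float)); d=np.c_[(uv-[K[0,2],K[1,2]])/[K[0,0],K[1,1]],np.ones(len(uv))]@Rm
    return -Rm.T@t,d
def unproj(p,uv,z):
    c,d=ray(p,uv); return c+d*((z-c[2])/d[:,2])[:,None]
def proj(p,X):
    return cv2.projectPoints(np.atleast_2d(np.array(X,float)),np.array(p["rvec"],float),np.array(p["tvec"],float),np.array(p["camera_matrix"],float),None)[0][:,0]
def c2w(p,x):
    Rm=cv2.Rodrigues(np.array(p["rvec"],float))[0]; return Rm.T@(np.array(x)-np.array(p["tvec"],float).ravel())
def tool():
    s=arm.state(); return np.array(s["position"]),R.from_quat(s["tool_rot"]),s
E
python3 - <<'E'
from h import *
p=arm.read_camera("top"); q=arm.read_camera("side")
print("cam",ray(p,[0,0])[0],ray(q,[0,0])[0])
for n in ["bar_1_mid","gauge_slot","gauge","tray","board","multimeter","driver"]:
  for nm,pp in (("top",p),("side",q)):
    for d in arm.pinpoint(n,pp): print(n,nm,round(d["conf"],2),c2w(pp,d["xyz"]).round(1),proj(pp,c2w(pp,d["xyz"])).round(0))
for nm,pp in (("top",p),("side",q)):
  for d in arm.silhouettes("bar_1_mid",pp):
    r=d["region"].astype(np.uint8); c=max(cv2.findContours(r,0,1)[0],key=cv2.contourArea)
    print(nm,round(d["conf"],2),cv2.minAreaRect(c),r.sum())
P,r,s=tool(); print(P,r.as_matrix().round(3),s["t"])
E
```

```text
cam [ 437.69442696    9.57606323 1012.87553365] [114.44945077 440.67430552 550.31363793]
bar_1_mid top 0.72 [489.2 -97.3   9.3] [[379. 283.]]
bar_1_mid side 0.91 [485.7 -98.9   9. ] [[385. 257.]]
gauge_slot top 0.93 [ 507.4 -257.3   42.9] [[472. 271.]]
gauge_slot side 0.69 [ 509.9 -258.9   40.3] [[428. 201.]]
gauge top 0.67 [ 508.9 -253.2   -2.7] [[463. 272.]]
gauge top 0.25 [756.5 191.4  -1.8] [[222. 144.]]
gauge side 0.63 [ 508.  -256.4    0.6] [[425. 219.]]
tray top 0.65 [599.1  50.2   8. ] [[297. 225.]]
tray top 0.62 [518.4 267.4  -0.7] [[179. 270.]]
tray side 0.57 [517.1 264.7  -1.1] [[204. 374.]]
board top 0.83 [763.7  -3.2  -2.7] [[325. 140.]]
board side 0.87 [759.   -4.9   1.1] [[246. 221.]]
multimeter top 0.87 [758.1 192.   -1.7] [[222. 144.]]
multimeter side 0.92 [759.4 196.8  -2.5] [[156. 271.]]
multimeter side 0.48 [474.1  68.3   9. ] [[324. 310.]]
driver top 0.77 [ 753.5 -201.     3.8] [[430. 143.]]
driver side 0.81 [ 755.1 -201.4    1. ] [[317. 184.]]
top 0.83 ((378.6163635253906, 283.7874755859375), (38.59729766845703, 7.9541730880737305), 70.97439575195312) 281
side 0.63 ((382.4999694824219, 258.0), (40.804039001464844, 10.15025806427002), 16.8583984375) 367
[200.59378691 591.94480276 185.65367232] [[ 0.321 -0.    -0.947]
 [ 0.947  0.     0.321]
 [ 0.    -1.     0.   ]] 1.05
```

```bash
cat > bars.py <<'E'
from h import *
def bars(p,guess,zt=9,w=60):
    im=p["color"].astype(float); out=[]
    for g in guess:
        u,v=map(int,g); x0,y0=max(u-w//2,0),max(v-w//2,0)
        a=im[y0:y0+w,x0:x0+w,0]; bg=np.median(a); a=np.clip(a-bg,0,None); a[a<30]=0
        n,l,st,c=cv2.connectedComponentsWithStats((a>0).astype(np.uint8)); k=l[v-y0,u-x0] or 1+np.argmax(st[1:,4])
        m=l==k; ys,xs=np.nonzero(m); W=np.minimum(a[m]/np.percentile(a[m],60),1)
        uv=np.c_[xs+x0,ys+y0]; X=unproj(p,uv,zt)[:,:2]; mu=(X*W[:,None]).sum(0)/W.sum()
        C=np.cov(X.T,aweights=W); e,V=np.linalg.eigh(C); ax=V[:,1]; ax*=np.sign(ax[0])
        out.append((mu,np.degrees(np.arctan2(ax[1],ax[0])),np.sqrt(12*e[1]),np.sqrt(12*e[0])))
    return out
E
python3 - <<'E'
from bars import *
p=arm.read_camera("top")
for o in bars(p,[(299,226),(288,294),(379,284)]): print([np.round(x,2) for x in o])
q=arm.read_camera("side")
for o in bars(q,[(282,268),(325,311),(384,258)]): print("side",[np.round(x,2) for x in o])
im=p["color"][:,:,::-1]
a=cv2.resize(im[200:380,240:410],None,fx=4,fy=4,interpolation=cv2.INTER_CUBIC)[:600]
b=cv2.resize(im[225:315,435:505],None,fx=6,fy=6,interpolation=cv2.INTER_CUBIC)
cv2.imwrite("pics/b1.png",a);cv2.imwrite("pics/b2.png",b)
t=cv2.resize(im[215:330,125:235],None,fx=5,fy=5,interpolation=cv2.INTER_CUBIC);cv2.imwrite("pics/b3.png",t)
E
```

```text
[array([598.03,  47.8 ]), np.float64(-28.93), np.float64(69.79), np.float64(11.96)]
[array([472.8 ,  68.98]), np.float64(-19.02), np.float64(76.61), np.float64(11.8)]
[array([489.61, -97.48]), np.float64(18.71), np.float64(69.76), np.float64(12.2)]
side [array([599.22,  45.64]), np.float64(-28.97), np.float64(72.18), np.float64(12.23)]
side [array([473.3 ,  66.72]), np.float64(-19.24), np.float64(78.91), np.float64(12.8)]
side [array([489.56, -97.97]), np.float64(17.66), np.float64(70.01), np.float64(23.34)]
```

View pics/b1.png

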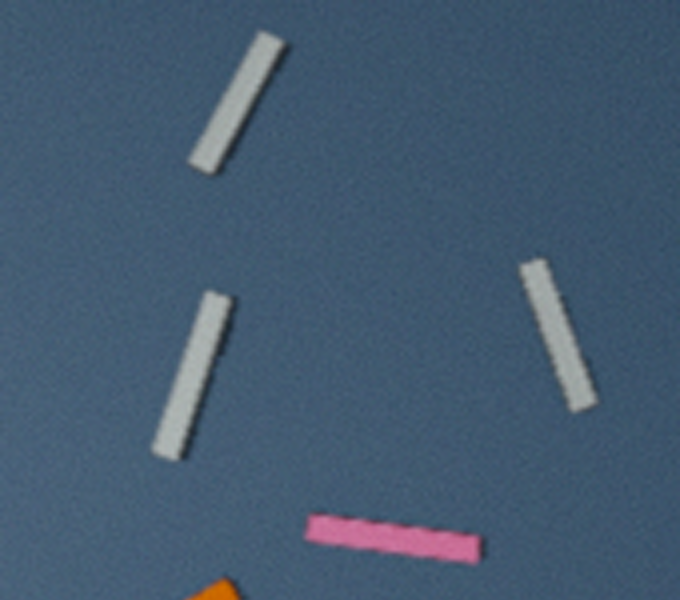

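View pics/b2.png

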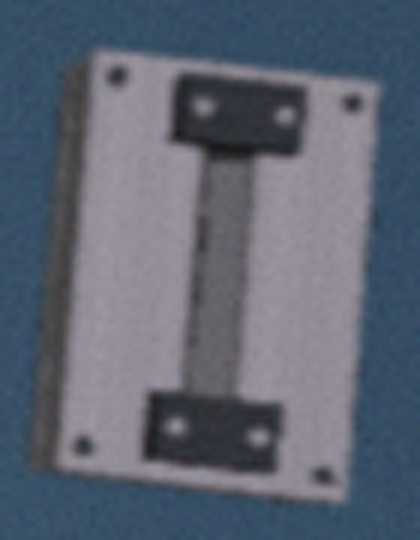

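View pics/b3.png

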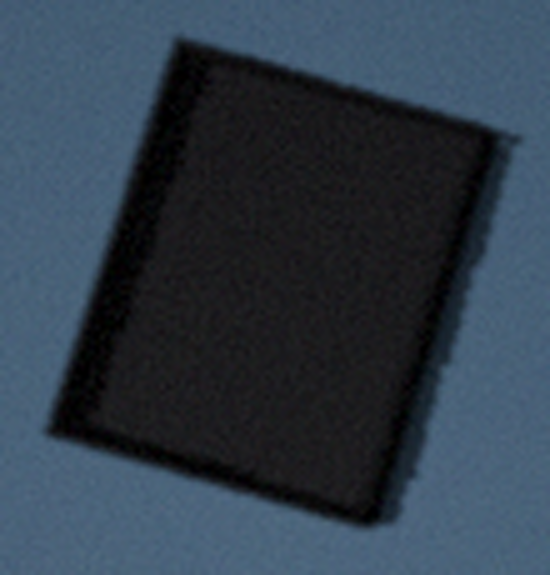

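Bar lengths in the top view come out near 69.8, 76.6 and 69.8 mm, so the long bar is the one at (288,294). The orange and pink ones are clearly coloured look-alikes. Next I'll measure the gauge and the tray.

Run:
```python
from h import *
p=arm.read_camera("top"); q=arm.read_camera("side")
im=cv2.cvtColor(p["color"],cv2.COLOR_RGB2GRAY)
def up(im,x0,y0,x1,y1,f=8):
    return cv2.resize(im[y0:y1,x0:x1],None,fx=f,fy=f,interpolation=cv2.INTER_CUBIC)
def rect(mask,x0,y0,f=8):
    c=max(cv2.findContours(mask.astype(np.uint8),0,1)[0],key=cv2.contourArea); r=cv2.minAreaRect(c)
    b=(cv2.boxPoints(r)+.5)/f-.5+[x0,y0]; return b
g=up(im,435,225,505,315)
b=rect(g>115,435,225); print(b.round(1)); W=unproj(p,b,42); print(W.round(1),W.mean(0),[np.linalg.norm(W[i]-W[i-1]).round(1) for i in range(4)])
for i in range(4): print(np.degrees(np.arctan2(*(W[i]-W[i-1])[[1,0]])).round(2))
# stops: dark
l=cv2.connectedComponentsWithStats((g<70).astype(np.uint8))
for k in range(1,l[0]):
    if l[2][k,4]>3000:
        bb=rect(l[1]==k,435,225); w=unproj(p,bb,54); print("stop",l[2][k,4],w.mean(0).round(1),[np.linalg.norm(w[i]-w[i-1]).round(1) for i in range(4)],[np.degrees(np.arctan2(*(w[i]-w[i-1])[[1,0]])).round(1) for i in range(4)])
g=up(im,120,210,240,335)
b=rect(g<45,120,210); W=unproj(p,b,24); print(W.round(1),W.mean(0),[np.linalg.norm(W[i]-W[i-1]).round(1) for i in range(4)],[np.degrees(np.arctan2(*(W[i]-W[i-1])[[1,0]])).round(2) for i in range(4)])
w=arm.read_camera("wrist"); P,r,s=tool()
Rc=cv2.Rodrigues(np.array(w["rvec"]))[0]; print("cam in tool",r.inv().apply(ray(w,[0,0])[0]-P),(r.inv().as_matrix()@Rc.T).round(3))
print("tcp px",proj(w,[P,P+r.apply([0,-19,0])]))
cv2.imwrite("pics/c1.png",cv2.resize(q["color"][170:245,375:480,::-1],None,fx=6,fy=6,interpolation=cv2.INTER_CUBIC))
print(s["t"])
```

```text
[[444.  303.8]
 [450.4 232.9]
 [498.4 237.2]
 [492.1 308.1]]
[[ 450.8 -206.4   42. ]
 [ 575.5 -223.    42. ]
 [ 566.7 -307.8   42. ]
 [ 442.3 -289.7   42. ]] [ 508.82678883 -256.71765855   42.        ] [np.float64(83.8), np.float64(125.8), np.float64(85.2), np.float64(125.7)]
84.18
-7.6
-95.93
171.73
stop 14435 [ 552.2 -260.5   54. ] [np.float64(37.2), np.float64(24.2), np.float64(37.4), np.float64(24.2)] [np.float64(83.0), np.float64(-8.9), np.float64(-97.0), np.float64(170.8)]
stop 13550 [ 462.8 -248.8   54. ] [np.float64(37.8), np.float64(20.4), np.float64(37.9), np.float64(20.4)] [np.float64(82.0), np.float64(-9.9), np.float64(-98.0), np.float64(169.8)]
[[462.  341.2  24. ]
 [607.8 299.9  24. ]
 [566.6 174.3  24. ]
 [422.4 217.8  24. ]] [514.69442651 258.29442558  24.        ] [np.float64(129.6), np.float64(151.5), np.float64(132.2), np.float64(150.6)] [np.float64(72.25), np.float64(-15.82), np.float64(-108.12), np.float64(163.2)]
cam in tool [-2.78366324e-02 -2.00301158e+02  6.83865996e+01] [[ 1.    -0.    -0.001]
 [ 0.001 -0.253  0.968]
 [-0.    -0.968 -0.253]]
tcp px [[319.61744211 272.19484106]
 [319.62246841 283.90965861]]
1.3
```

View pics/c1.png

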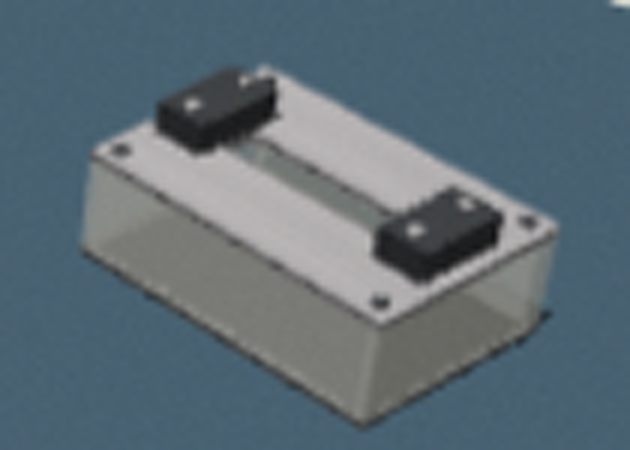

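```bash
python3 -m creep '[[[-0.12,0.01,-0.11],0],[[-0.25,0.02,-0.22],0],[[-0.4,0.03,-0.35],0],[[-0.55,0.03,-0.48],0],[[-0.7,0.04,-0.61],0],[[-0.85,0.05,-0.74],0],[[-1,0.06,-0.88],0],[[-1,0.06,-0.88],0]]' 0
python3 - <<'E'
from h import *
P,r,s=tool(); print(P.round(1),np.round(s["joints"],2),r.as_matrix()[:2,0],s["t"])
E
```

```text
t: 2.1
position: [253.7, 466.9, 179.9]
tool_rot: [0.576, 0.411, -0.411, -0.575]
force: [0.5, -0.4, 0.2]
width: 86.9
[253.7 466.9 179.9] [-1.14  0.13 -0.02  1.72  0.    1.29  0.08] [0.3241608  0.94600199] 2.1
```

```bash
python3 -m creep '[[[-0.14,0.01,-0.14],0],[[-0.28,0.02,-0.28],0],[[-0.42,0.03,-0.42],0],[[-0.56,0.03,-0.56],0],[[-0.7,0.04,-0.7],0],[[-0.85,0.05,-0.85],0],[[-1,0.06,-1],0],[[-1,0.06,-1],0]]' 0
python3 -m creep '[[[-0.14,0.01,-0.14],0],[[-0.28,0.02,-0.28],0],[[-0.42,0.03,-0.42],0],[[-0.56,0.03,-0.56],0],[[-0.7,0.04,-0.7],0],[[-0.85,0.05,-0.85],0],[[-1,0.06,-1],0],[[-1,0.06,-1],0]]' 0
python3 -m creep '[[[-0.14,0.01,-0.14],0],[[-0.28,0.02,-0.28],0],[[-0.42,0.03,-0.42],0],[[-0.56,0.03,-0.56],0],[[-0.7,0.04,-0.7],0],[[-0.85,0.05,-0.85],0],[[-1,0.06,-1],0],[[-1,0.06,-1],0]]' 0
cat > go.py <<'E'
import sys; from h import *
def go(x,y,z,jaw=None):
    P,r,s=tool(); M=r.as_matrix(); d=np.array([x,y,z])-P
    print("P",P.round(1),"j",np.round(s["joints"],2),"t",s["t"],"tilt",np.degrees(np.arccos(-M[2,1])).round(2),"F",np.round(s["force"],1),"w",round(s["width"],1))
    a=np.degrees(np.arctan2(M[1,0],M[0,0])); print("jaw",a.round(2))
    print("shift",(M.T@d/100).round(3), "yaw", None if jaw is None else round(-(((jaw-a)+180)%360-180)/180,4))
if __name__=="__main__": go(*map(float,sys.argv[1:]))
E
python3 go.py 489.6 -97.5 100 108.7
```

```text
t: 2.9
position: [317.2, 338.3, 174.2]
tool_rot: [0.576, 0.41, -0.41, -0.576]
force: [0.7, -0.1, 0.1]
width: 86.8
t: 3.7
position: [380.0, 209.8, 168.5]
tool_rot: [0.577, 0.41, -0.409, -0.576]
force: [-1.0, -0.4, -0.2]
width: 87.0
t: 4.5
position: [442.5, 81.5, 162.9]
tool_rot: [0.578, 0.409, -0.408, -0.576]
force: [-0.2, 1.1, 0.7]
width: 86.8
P [442.5  81.5 162.9] j [-0.72 -0.07  0.43  1.95  0.03  1.25  0.92] t 4.5 tilt 0.15 F [-0.2  1.1  0.7] w 86.8
jaw 70.62
shift [-1.533  0.631 -1.036] yaw -0.2115
```

```bash
python3 -m creep '[[[-0.14,0.04,-0.1],-0.03],[[-0.28,0.08,-0.2],-0.06],[[-0.42,0.12,-0.3],-0.09],[[-0.56,0.16,-0.4],-0.12],[[-0.7,0.2,-0.5],-0.15],[[-0.85,0.24,-0.6],-0.18],[[-1,0.28,-0.7],-0.21],[[-1,0.28,-0.7],-0.21]]' 0
python3 go.py 489.6 -97.5 80 108.7
```

```text
t: 5.3
position: [475.8, -36.5, 134.8]
tool_rot: [0.414, 0.574, -0.574, -0.412]
force: [1.0, 1.0, 0.4]
width: 87.0
P [475.8 -36.5 134.8] j [-0.6   0.02  0.6   1.94 -0.01  1.18  1.89] t 5.3 tilt 0.16 F [1.  1.  0.4] w 87.0
jaw 108.49
shift [-0.621  0.549  0.064] yaw -0.0012
```

```bash
python3 -m creep '[[[-0.15,0.08,0.02],0],[[-0.3,0.16,0.03],0],[[-0.45,0.24,0.05],0],[[-0.6,0.3,0.06],0],[[-0.62,0.4,0.06],0],[[-0.62,0.48,0.06],0],[[-0.62,0.55,0.06],0],[[-0.62,0.55,0.06],0]]' 0
python3 go.py 489.6 -97.5 2.5 108.7
python3 - <<'E'
from h import *
w=arm.read_camera("wrist"); cv2.imwrite("pics/d1.png",w["color"][:,:,::-1])
E
```

```text
t: 6.1
position: [489.2, -96.0, 78.9]
tool_rot: [-0.413, -0.574, 0.574, 0.412]
force: [0.2, -0.1, -0.3]
width: 86.8
P [489.2 -96.   78.9] j [-0.51  0.16  0.66  1.95 -0.11  1.07  2.1 ] t 6.1 tilt 0.08 F [ 0.2 -0.1 -0.3] w 86.8
jaw 108.55
shift [-0.014  0.764  0.001] yaw -0.0009
```

View pics/d1.png

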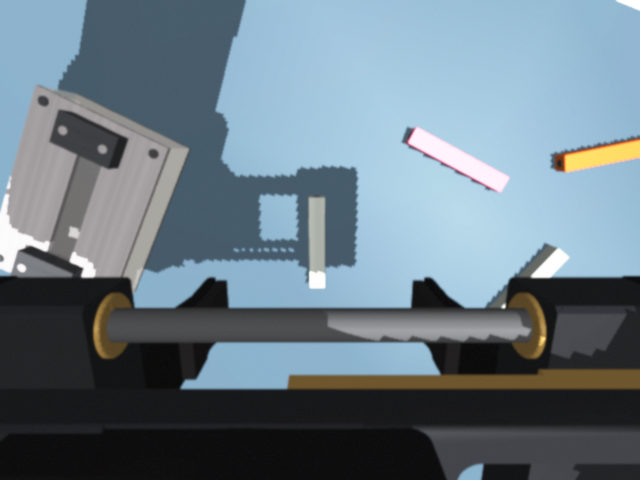

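The grey bar lies straight between the open fingers, columns 309–325 and rows 197–288, with its lit end face at rows 271–288. The pink and orange ones are well to the right. Now I'll check the bar's centre with this view.

Run:
```python
from h import *
w=arm.read_camera("wrist"); P,r,s=tool()
g=w["color"]; print(g[190:295,317].tolist()[::1][0:14]); print(g[262:294,317,0].tolist()); print(g[235,300:335,0].tolist())
a=unproj(w,[[317,196.5],[317,271]],12); print(a,np.linalg.norm(a[0]-a[1]),a.mean(0), (r.inv().apply(a.mean(0)-P)))
```

```text
[[71, 92, 107], [71, 92, 106], [69, 90, 105], [69, 90, 104], [67, 84, 96], [73, 84, 90], [99, 106, 104], [138, 144, 137], [162, 168, 160], [171, 176, 169], [171, 177, 169], [172, 177, 169], [171, 176, 169], [172, 177, 169]]
[172, 172, 172, 172, 171, 172, 172, 176, 189, 224, 246, 253, 254, 254, 254, 254, 254, 254, 254, 254, 254, 254, 254, 253, 250, 230, 180, 152, 147, 147, 146, 145]
[70, 71, 71, 70, 71, 70, 71, 72, 83, 119, 160, 177, 180, 179, 177, 174, 172, 171, 170, 171, 172, 173, 173, 173, 159, 127, 90, 72, 72, 71, 71, 70, 71, 71, 71]
[[ 456.87657583 -109.68505405   12.        ]
 [ 511.16712832  -91.59694022   12.        ]] 57.22450481725822 [ 484.02185208 -100.64099713   12.        ] [-1.82860706 67.94559943  7.00451534]
```

```bash
python3 - <<'E'
from h import *
w=arm.read_camera("wrist"); P,r,s=tool()
a=unproj(w,[[316.9,197.5],[316.9,287.8]],12); print(a,np.linalg.norm(a[0]-a[1]),a.mean(0), (r.inv().apply(a.mean(0)-P)))
E
python3 go.py 489.6 -97.5 2.5 108.7
```

```text
[[ 457.99873715 -109.76658246   12.        ]
 [ 524.78716934  -87.53505906   12.        ]] 70.39130136334119 [491.39295325 -98.65082076  12.        ] [-2.02490196 68.18688235 -0.49315836]
P [490.1 -96.8  80.2] j [-0.51  0.16  0.66  1.95 -0.11  1.07  2.1 ] t 6.25 tilt 0.17 F [ 0.3 -0.8  1. ] w 87.2
jaw 108.51
shift [-0.003  0.777  0.009] yaw -0.0011
```

```bash
python3 -m creep '[[[-0.01,0.1,0],0],[[-0.01,0.25,0],0],[[-0.01,0.4,0],0],[[-0.01,0.52,0],0],[[-0.01,0.62,0],0],[[-0.01,0.69,0],0],[[-0.01,0.74,0],0],[[-0.01,0.76,0],0]]' 0
python3 go.py 489.6 -97.5 2.5 108.7
```

```text
t: 7.05
position: [490.6, -97.9, 3.8]
tool_rot: [0.414, 0.574, -0.574, -0.412]
force: [-0.1, -0.0, 0.5]
width: 87.0
P [490.6 -97.9   3.8] j [-0.46  0.28  0.64  2.01 -0.21  0.91  2.18] t 7.05 tilt 0.16 F [-0.1 -0.   0.5] w 87.0
jaw 108.51
shift [0.007 0.013 0.008] yaw -0.0011
```

```bash
python3 -m creep '[[[0,0.01,0],0],[[0,0.01,0],0],[[0,0.01,0],0],[[0,0.01,0],0],[[0,0.01,0],0],[[0,0.01,0],0],[[0,0.01,0],0],[[0,0.01,0],0]]' 1 30
python3 go.py 507.8 -256.5 120 82.5
```

```text
t: 7.85
position: [490.6, -97.9, 2.9]
tool_rot: [0.414, 0.574, -0.574, -0.412]
force: [-0.5, 0.4, -0.5]
width: 31.4
P [490.6 -97.9   2.9] j [-0.46  0.29  0.64  2.01 -0.21  0.91  2.18] t 7.85 tilt 0.16 F [-0.5  0.4 -0.5] w 31.4
jaw 108.51
shift [-1.561 -1.169  0.338] yaw 0.1445
```

```bash
python3 -m creep '[[[0,0,0],0],[[0,0,0],0],[[0,0,0],0],[[0,0,0],0],[[0,0,0],0],[[0,-0.1,0],0],[[0,-0.3,0],0],[[0,-0.5,0],0]]' 1 30
python3 go.py 507.8 -256.5 110 82.5
```

```text
t: 8.65
position: [490.2, -98.0, 53.9]
tool_rot: [-0.414, -0.574, 0.574, 0.412]
force: [0.3, -0.2, -0.6]
width: 0.5
P [490.2 -98.   53.9] j [-0.49  0.2   0.66  1.97 -0.14  1.01  2.13] t 8.65 tilt 0.15 F [ 0.3 -0.2 -0.6] w 0.5
jaw 108.49
shift [-1.56  -0.557  0.335] yaw 0.1444
```

Run:
```python
from h import *
w=arm.read_camera("wrist"); t=arm.read_camera("side")
cv2.imwrite("pics/e1.png",w["color"][:,:,::-1]);cv2.imwrite("pics/e2.png",t["color"][:,:,::-1])
```

```text
(no output)
```

View pics/e1.png

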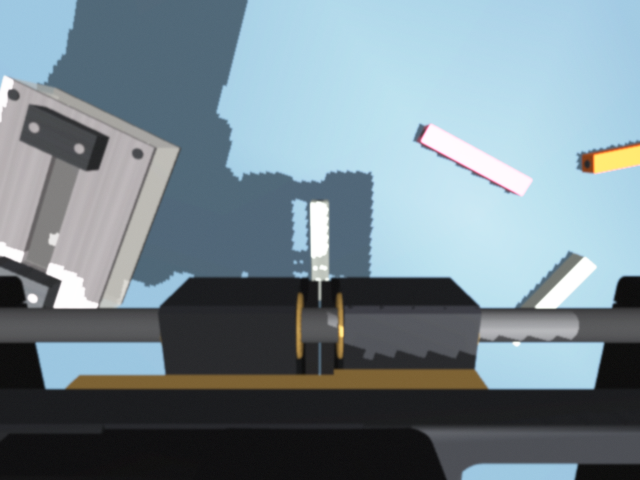

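View pics/e2.png

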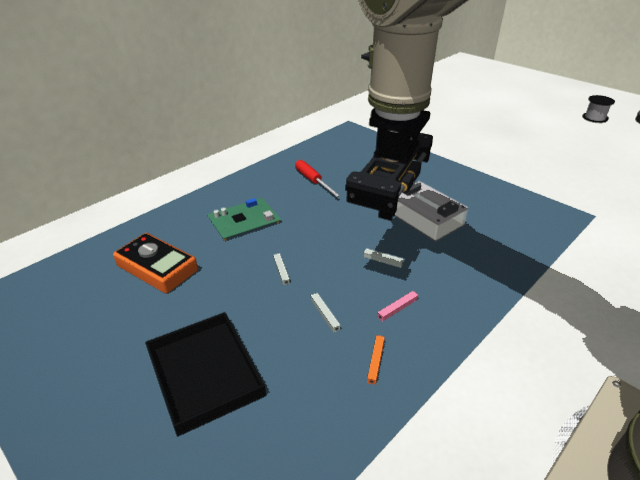

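Run:
```python
from h import *
t=arm.read_camera("side"); w=arm.read_camera("wrist"); P,r,s=tool()
print(P, proj(t,[P,P+r.apply([0,-19,0]),P+r.apply([0,-70,0])]),proj(w,[P,P+r.apply([0,-19,0])]))
for d in arm.pinpoint("bar_1_mid",t): print(d["conf"],c2w(t,d["xyz"]))
im=cv2.resize(t["color"][120:280,330:490,::-1],None,fx=3.7,fy=3.7,interpolation=cv2.INTER_CUBIC)
cv2.imwrite("pics/e3.png",im)
from bars import bars
for o in bars(t,[(384,258)]): print(o)
```

```text
[490.83385794 -97.70677573  53.3958936 ] [[384.28842392 236.30012991]
 [385.1957232  227.36267249]
 [387.7695459  202.00893157]] [[320.59837667 270.81644992]
 [320.68101803 282.39257125]]
0.94 [ 487.22552312 -100.36725424    7.3046044 ]
(array([ 477.69759346, -107.53188225]), np.float64(18.457579741179934), np.float64(37.36679166588572), np.float64(9.719600007377922))
```

View pics/e3.png

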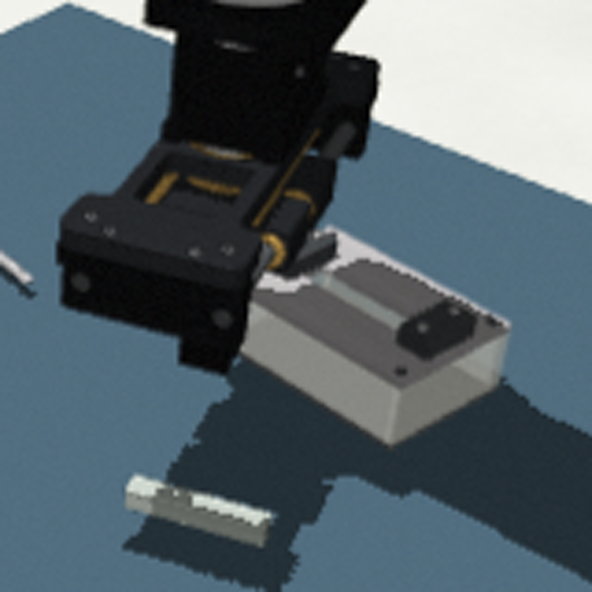

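Run:
```python
from h import *
t=arm.read_camera("side"); P,r,s=tool()
im=t["color"][:,:,::-1].copy()
im=cv2.resize(im[120:280,330:490],None,fx=3.7,fy=3.7,interpolation=cv2.INTER_CUBIC)
def line(a,b,c):
    q=(proj(t,[P+r.apply(a),P+r.apply(b)])-[330,120])*3.7
    cv2.line(im,tuple(map(int,q[0])),tuple(map(int,q[1])),c,1)
for y,c in ((0,(0,0,255)),(-19,(0,255,0)),(-38,(255,255,0)),(-70,(255,0,255))):
    for zz in (-9.5,9.5): line([-50,y,zz],[50,y,zz],c)
line([0,0,0],[0,-100,0],(255,255,255))
cv2.imwrite("pics/e4.png",im)
```

```text
(no output)
```

View pics/e4.png

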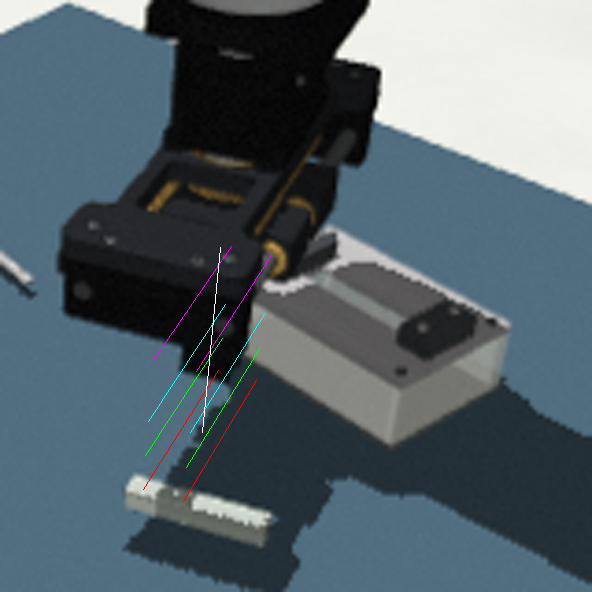

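Run:
```python
from h import *
t=arm.read_camera("side")
im=cv2.resize(t["color"][195:265,350:420,::-1],None,fx=8,fy=8,interpolation=cv2.INTER_NEAREST)
cv2.imwrite("pics/e5.png",np.clip(im.astype(float)*1.8,0,255).astype(np.uint8))
```

```text
(no output)
```

View pics/e5.png

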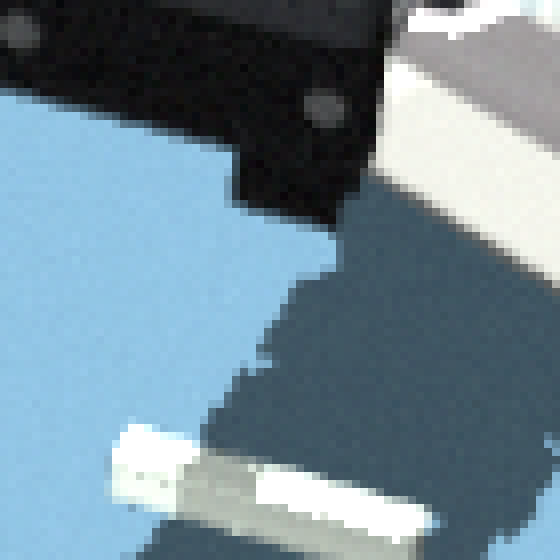

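The fingers shut on nothing. The side view shows the bar untouched, and the fingertips end at about (386,222), not at the reported TCP's pixel (384,236). The wrist view agrees: the fingertip edge at row 278 puts the real tips roughly 37 mm behind the reported TCP. I'll open part way and lower in steps while watching.

```bash
python3 -m creep '[[[-0.01,0,0],0],[[-0.01,0.05,0],0],[[-0.01,0.1,0],0],[[-0.01,0.2,0],0],[[-0.01,0.3,0],0],[[-0.01,0.4,0],0],[[-0.01,0.48,0],0],[[-0.01,0.5,0],0]]' 0.55 30
python3 - <<'E'
from h import *
t=arm.read_camera("side"); w=arm.read_camera("wrist"); P,r,s=tool()
im=cv2.resize(t["color"][170:290,330:490,::-1],None,fx=5,fy=5,interpolation=cv2.INTER_CUBIC)
cv2.imwrite("pics/f1.png",im)
cv2.imwrite("pics/f2.png",w["color"][:,:,::-1])
E
```

```text
t: 9.8
position: [489.6, -98.8, 1.1]
tool_rot: [-0.413, -0.573, 0.574, 0.413]
force: [-0.3, -0.0, -0.0]
width: 38.7
```

View pics/f1.png

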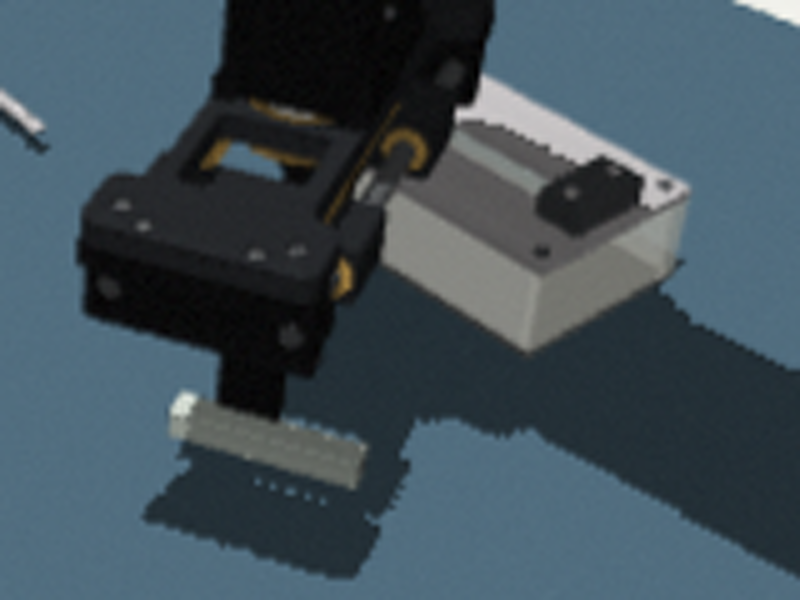

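View pics/f2.png

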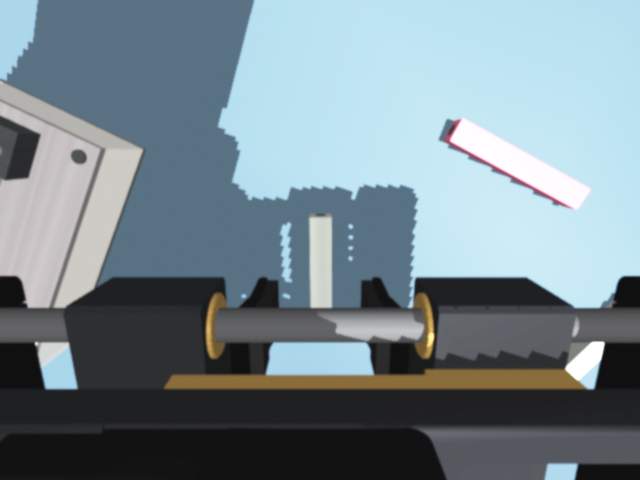

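The near finger's tip, crop (250,415), ends above the bar, so there's still clearance below it. In the wrist view the bar, columns 309–331, is centred between the fingers at 265 and 375. I'll lower another 28 mm and watch the force.

```bash
python3 -m creep '[[[0,0.05,0],0],[[0,0.1,0],0],[[0,0.15,0],0],[[0,0.2,0],0],[[0,0.24,0],0],[[0,0.27,0],0],[[0,0.28,0],0],[[0,0.28,0],0]]' 0.55 30
python3 - <<'E'
from h import *
t=arm.read_camera("side"); w=arm.read_camera("wrist"); P,r,s=tool()
im=cv2.resize(t["color"][190:290,330:450,::-1],None,fx=6,fy=6,interpolation=cv2.INTER_CUBIC)
cv2.imwrite("pics/g1.png",im)
cv2.imwrite("pics/g2.png",w["color"][:,:,::-1])
E
```

```text
t: 10.7
position: [490.0, -99.0, -26.2]
tool_rot: [-0.414, -0.573, 0.574, 0.413]
force: [-0.1, -0.4, -0.9]
width: 38.9
```

View pics/g1.png

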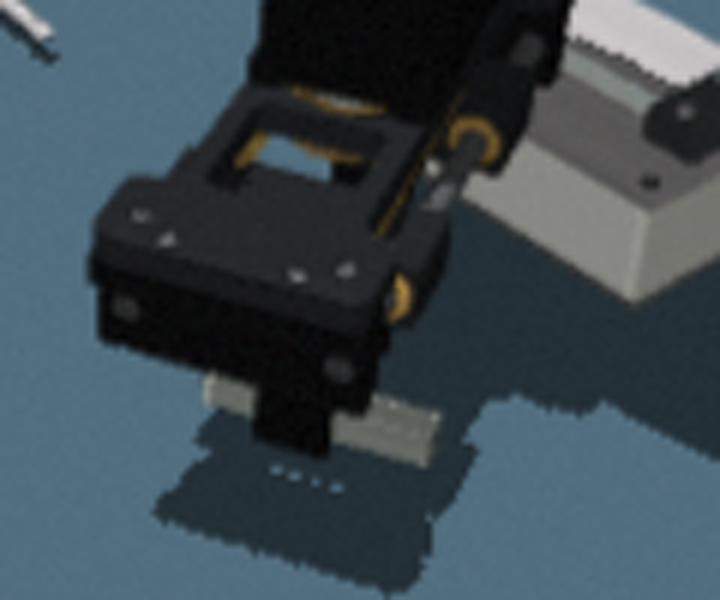

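View pics/g2.png

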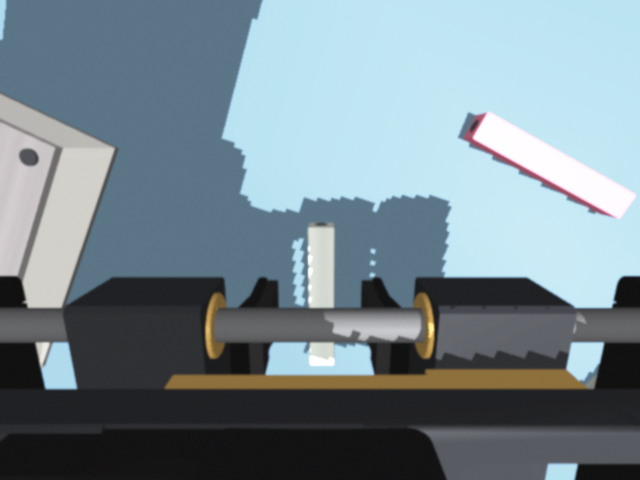

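Run:
```python
from h import *
t=arm.read_camera("side"); P,r,s=tool()
j=r.apply([1,0,0]); 
for off in (20,27,34):
  for sgn in (1,):
    for y in (-20,-25,-30,-35):
      print(off,y,proj(t,[P+r.apply([sgn*off,y,0])]).round(1), (P+r.apply([0,y,0]))[2].round(1))
```

```text
20 -20 [[378.5 269.2]] -5.9
20 -25 [[378.7 267.1]] -0.9
20 -30 [[378.9 264.9]] 4.1
20 -35 [[379.1 262.7]] 9.1
27 -20 [[377.1 271.6]] -5.9
27 -25 [[377.3 269.5]] -0.9
27 -30 [[377.5 267.3]] 4.1
27 -35 [[377.7 265.1]] 9.1
34 -20 [[375.6 274. ]] -5.9
34 -25 [[375.8 271.9]] -0.9
34 -30 [[376.  269.7]] 4.1
34 -35 [[376.2 267.6]] 9.1
```

```bash
python3 -m creep '[[[0,0.01,0],0],[[0,0.02,0],0],[[0,0.03,0],0],[[0,0.04,0],0],[[0,0.05,0],0],[[0,0.05,0],0],[[0,0.05,0],0],[[0,0.05,0],0]]' 0.55 30
python3 - <<'E'
from h import *
t=arm.read_camera("side")
im=cv2.resize(t["color"][230:280,350:410,::-1],None,fx=12,fy=12,interpolation=cv2.INTER_CUBIC)
cv2.imwrite("pics/g3.png",im)
E
```

```text
t: 11.65
position: [490.3, -99.0, -30.9]
tool_rot: [-0.414, -0.574, 0.574, 0.412]
force: [-0.4, -0.0, 0.0]
width: 38.9
```

View pics/g3.png

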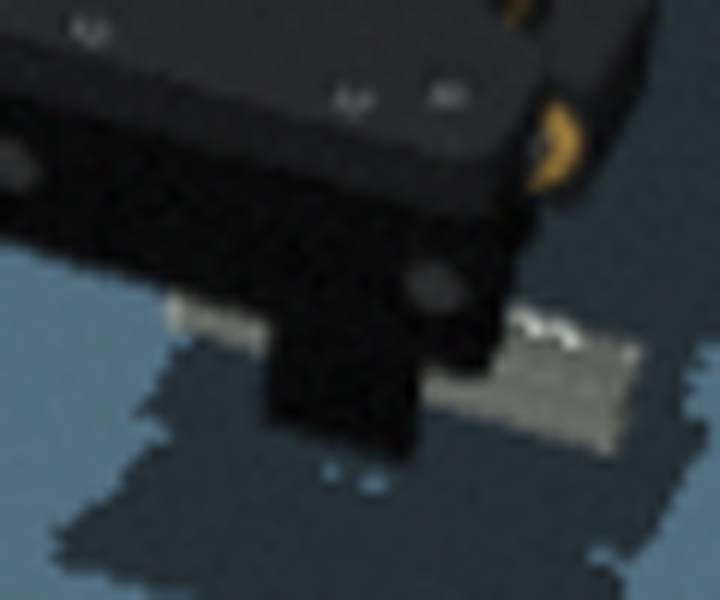

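```bash
python3 -m creep '[[[0,0.01,0],0],[[0,0.02,0],0],[[0,0.025,0],0],[[0,0.025,0],0],[[0,0.025,0],0],[[0,0.025,0],0],[[0,0.025,0],0],[[0,0.025,0],0]]' 1 30
python3 go.py 507.8 -256.5 90 82.5
```

```text
t: 12.5
position: [490.3, -98.9, -33.4]
tool_rot: [-0.414, -0.574, 0.574, 0.412]
force: [-0.1, -0.2, 0.6]
width: 11.5
P [490.3 -98.9 -33.4] j [-0.43  0.35  0.61  2.03 -0.27  0.83  2.23] t 12.5 tilt 0.11 F [-0.1 -0.2  0.6] w 11.5
jaw 108.5
shift [-1.552 -1.231  0.333] yaw 0.1445
```

```bash
python3 -m creep '[[[0,-0.05,0],0],[[0,-0.15,0],0],[[-0.05,-0.28,0],0],[[-0.15,-0.42,0.05],0],[[-0.3,-0.56,0.1],0],[[-0.5,-0.7,0.15],0.02],[[-0.7,-0.8,0.2],0.06],[[-0.75,-0.8,0.2],0.1]]' 1 30
python3 go.py 507.8 -256.5 45 82.5
```

```text
t: 13.3
position: [495.7, -180.3, 49.7]
tool_rot: [0.502, 0.5, -0.5, -0.498]
force: [-0.5, 0.8, -0.3]
width: 11.5
P [ 495.7 -180.3   49.7] j [-0.39  0.29  0.75  1.91 -0.23  1.02  2.03] t 13.3 tilt 0.32 F [-0.5  0.8 -0.3] w 11.5
jaw 90.0
shift [-0.762  0.05  -0.121] yaw 0.0417
```

```bash
python3 -m creep '[[[-0.15,0,-0.02],0.02],[[-0.3,0,-0.05],0.03],[[-0.45,0,-0.08],0.0417],[[-0.6,0.02,-0.12],0.0417],[[-0.76,0.04,-0.12],0.0417],[[-0.76,0.04,-0.12],0.0417],[[-0.76,0.04,-0.12],0.0417],[[-0.76,0.04,-0.12],0.0417]]' 1 30
python3 go.py 507.8 -256.5 45 82.5
python3 - <<'E'
from h import *
t=arm.read_camera("side"); w=arm.read_camera("wrist"); P,r,s=tool()
im=cv2.resize(t["color"][150:250,360:480,::-1],None,fx=6,fy=6,interpolation=cv2.INTER_CUBIC)
cv2.imwrite("pics/h1.png",im)
cv2.imwrite("pics/h2.png",w["color"][:,:,::-1])
E
```

```text
t: 14.1
position: [507.8, -255.7, 45.8]
tool_rot: [0.533, 0.467, -0.466, -0.53]
force: [0.3, -0.1, 0.6]
width: 11.6
P [ 507.8 -255.7   45.8] j [-0.24  0.4   0.77  1.81 -0.32  1.05  2.09] t 14.1 tilt 0.29 F [ 0.3 -0.1  0.6] w 11.6
jaw 82.54
shift [-0.008  0.008 -0.001] yaw 0.0002
```

View pics/h1.png

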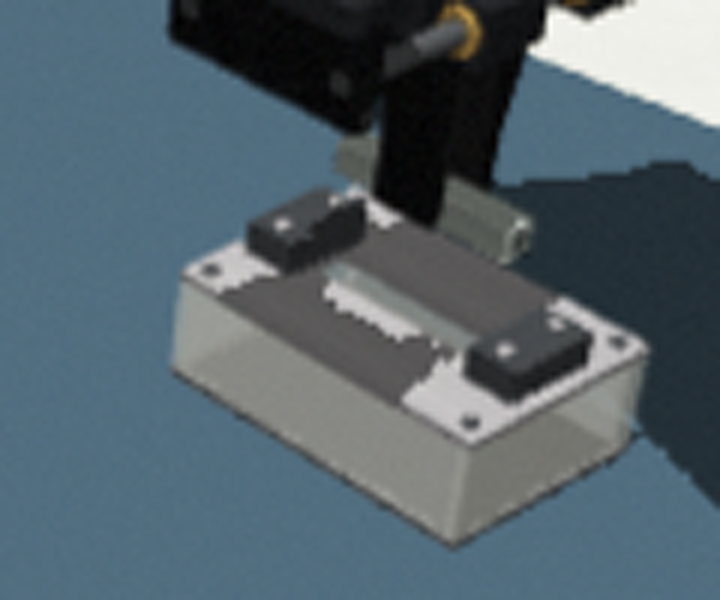

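View pics/h2.png

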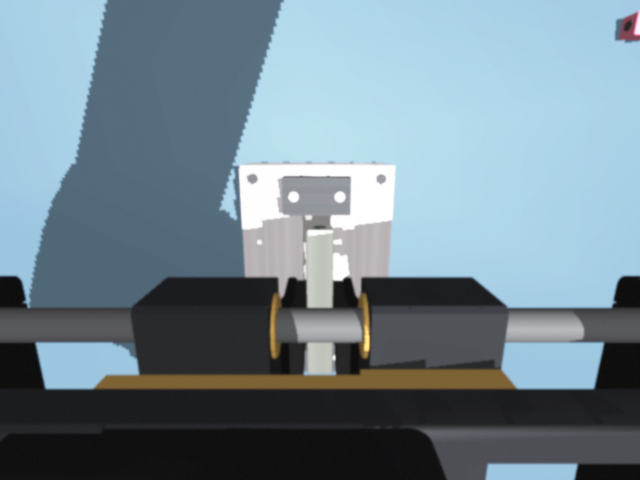

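The bar is held square above the slot. The near stop spans columns 283–350, the deck edges are at 241 and 394, and the bar is at columns 307–333. I'll measure the offsets in a zoomed crop.

Run:
```python
from h import *
w=arm.read_camera("wrist"); 
im=cv2.resize(w["color"][160:285,235:400,::-1],None,fx=4.8,fy=4.8,interpolation=cv2.INTER_CUBIC)
cv2.imwrite("pics/h3.png",im)
g=w["color"].astype(int).sum(2)//3
print("row168",[(c,g[168,c]) for c in list(range(236,247))+list(range(389,399))])
print("row205",[(c,g[205,c]) for c in list(range(278,289))+list(range(345,356))])
print("row260",[(c,g[260,c]) for c in list(range(300,340))])
print("col345",[(r_,g[r_,345]) for r_ in range(160,225)])
print("col320",[(r_,g[r_,320]) for r_ in range(160,245)])
```

```text
row168 [(236, np.int64(109)), (237, np.int64(119)), (238, np.int64(156)), (239, np.int64(218)), (240, np.int64(247)), (241, np.int64(253)), (242, np.int64(254)), (243, np.int64(254)), (244, np.int64(254)), (245, np.int64(254)), (246, np.int64(254)), (389, np.int64(255)), (390, np.int64(255)), (391, np.int64(255)), (392, np.int64(255)), (393, np.int64(255)), (394, np.int64(252)), (395, np.int64(237)), (396, np.int64(217)), (397, np.int64(213)), (398, np.int64(213))]
row205 [(278, np.int64(196)), (279, np.int64(183)), (280, np.int64(180)), (281, np.int64(174)), (282, np.int64(164)), (283, np.int64(154)), (284, np.int64(150)), (285, np.int64(149)), (286, np.int64(149)), (287, np.int64(150)), (288, np.int64(149)), (345, np.int64(151)), (346, np.int64(152)), (347, np.int64(151)), (348, np.int64(152)), (349, np.int64(171)), (350, np.int64(223)), (351, np.int64(250)), (352, np.int64(254)), (353, np.int64(255)), (354, np.int64(255)), (355, np.int64(255))]
row260 [(300, np.int64(181)), (301, np.int64(181)), (302, np.int64(169)), (303, np.int64(149)), (304, np.int64(141)), (305, np.int64(159))
[... 3363 characters left out ...]
213, np.int64(153)), (214, np.int64(152)), (215, np.int64(145)), (216, np.int64(137)), (217, np.int64(133)), (218, np.int64(131)), (219, np.int64(132)), (220, np.int64(131)), (221, np.int64(131)), (222, np.int64(132)), (223, np.int64(131)), (224, np.int64(125)), (225, np.int64(108)), (226, np.int64(81)), (227, np.int64(77)), (228, np.int64(109)), (229, np.int64(165)), (230, np.int64(233)), (231, np.int64(252)), (232, np.int64(254)), (233, np.int64(251)), (234, np.int64(230)), (235, np.int64(197)), (236, np.int64(190)), (237, np.int64(190)), (238, np.int64(191)), (239, np.int64(190)), (240, np.int64(191)), (241, np.int64(190)), (242, np.int64(190)), (243, np.int64(190)), (244, np.int64(190))]
```

View pics/h3.png

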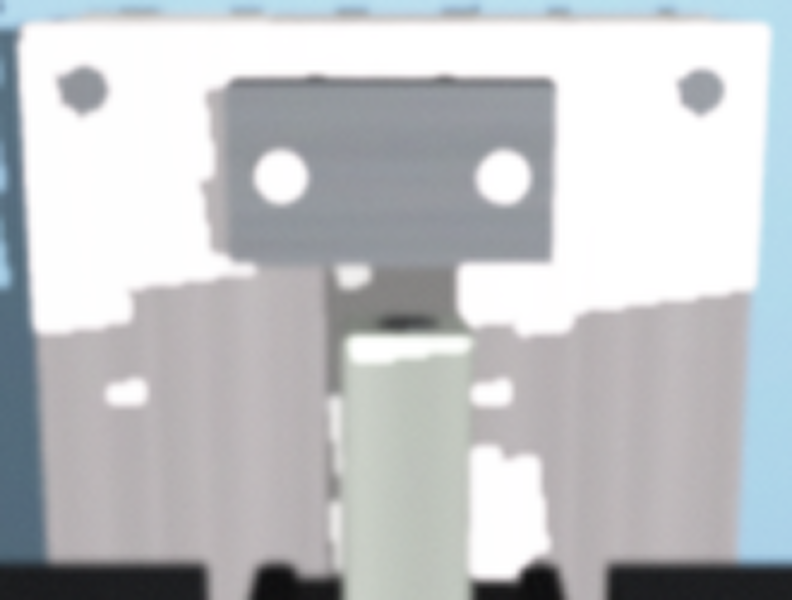

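```bash
cat > al.py <<'E'
import sys,json; from h import *
# args: json list of [u,v,z]
w=arm.read_camera("wrist"); s=arm.state()
# average several readings of camera-based tool pose: use fixed cam-in-tool mount
Rct=np.array([[1,0,-.001],[.001,-.253,.968],[0,-.968,-.253]])
Rm=cv2.Rodrigues(np.array(w["rvec"]))[0]; C=ray(w,[0,0])[0]
Rt=Rm.T@Rct.T  # tool in world
P=C-Rt@np.array([0,-200.3,68.4])
print("P(cam)",P.round(1),"P(state)",np.round(s["position"],1),"t",s["t"])
for u,v,z in json.loads(sys.argv[1]):
    X=unproj(w,[u,v],z)[0]; print((u,v,z),"tool",(Rt.T@(X-P)).round(2),"world",X.round(1))
E
python3 al.py '[[238.8,168,42],[395.3,168,42],[283,205,54],[349.7,205,54],[320,214.2,54],[320,176,54],[320,164,42],[305.6,260,91],[332.6,260,91],[320,229.3,91],[304,218,42],[331,218,42]]'
```

```text
P(cam) [ 508.  -255.6   45.9] P(state) [ 508.  -255.7   46.1] t 14.3
(238.8, 168, 42) tool [-44.11   3.7   58.6 ] world [ 444.2 -291.8   42. ]
(395.3, 168, 42) tool [41.2   3.57 58.61] world [ 455.2 -207.2   42. ]
(283, 205, 54) tool [-19.31  -8.26  40.09] world [ 465.7 -269.6   54. ]
(349.7, 205, 54) tool [15.8  -8.31 40.1 ] world [ 470.2 -234.8   54. ]
(320, 214.2, 54) tool [ 0.17 -8.26 35.19] world [ 473.1 -250.9   54. ]
(320, 176, 54) tool [ 0.17 -8.36 55.14] world [ 453.3 -248.3   54. ]
(320, 164, 42) tool [ 0.18  3.62 60.74] world [ 447.8 -247.6   42. ]
(305.6, 260, 91) tool [ -6.22 -45.2   21.09] world [ 486. -259.   91.]
(332.6, 260, 91) tool [  5.72 -45.22  21.1 ] world [ 487.6 -247.1   91. ]
(320, 229.3, 91) tool [  0.14 -45.28  34.99] world [ 473.1 -250.9   91. ]
(304, 218, 42) tool [-8.85  3.78 30.93] world [ 476.2 -260.4   42. ]
(331, 218, 42) tool [ 6.39  3.76 30.94] world [ 478.1 -245.3   42. ]
```

```bash
python3 -m creep '[[[-0.005,0.03,-0.005],0],[[-0.013,0.06,-0.015],0],[[-0.013,0.1,-0.015],0],[[-0.013,0.14,-0.015],0],[[-0.013,0.18,-0.015],0],[[-0.013,0.2,-0.015],0],[[-0.013,0.2,-0.015],0],[[-0.013,0.2,-0.015],0]]' 1 30
python3 - <<'E'
from h import *
w=arm.read_camera("wrist"); t=arm.read_camera("side")
im=cv2.resize(w["color"][140:285,235:400,::-1],None,fx=4,fy=4,interpolation=cv2.INTER_CUBIC)
cv2.imwrite("pics/i1.png",im)
im=cv2.resize(t["color"][150:250,360:480,::-1],None,fx=5,fy=5,interpolation=cv2.INTER_CUBIC)
cv2.imwrite("pics/i2.png",im)
g=w["color"].astype(int).sum(2)//3
np.save("g.npy",g)
E
```

```text
t: 15.1
position: [509.4, -257.3, 26.1]
tool_rot: [0.533, 0.467, -0.466, -0.53]
force: [-0.4, 0.4, -0.3]
width: 11.5
```

View pics/i1.png

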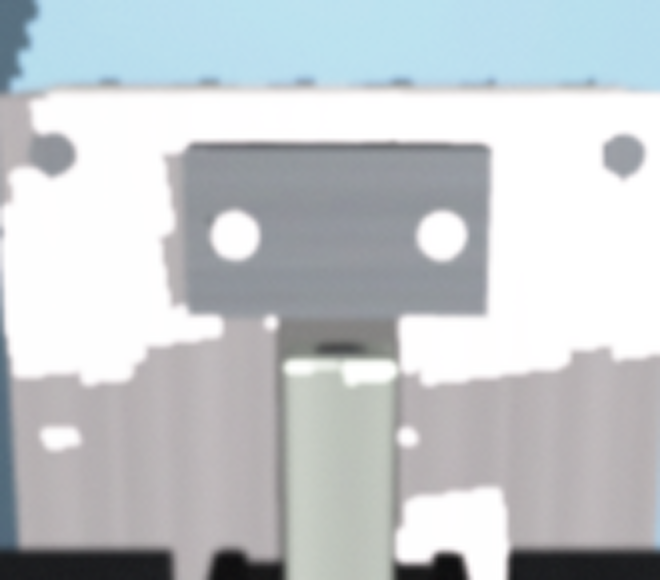

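View pics/i2.png

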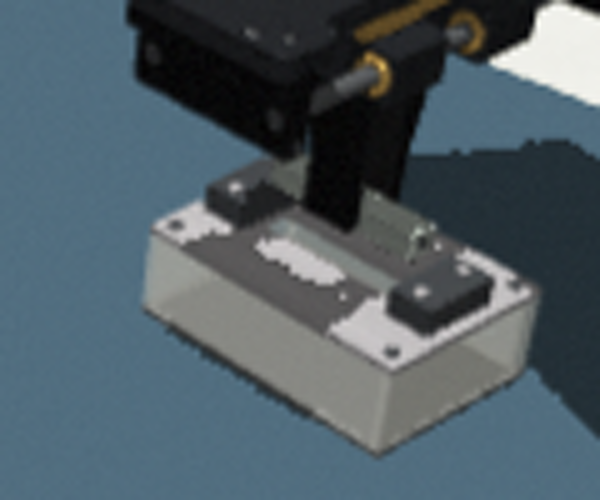

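```bash
python3 -c "
import numpy as np
g=np.load('g.npy')
print(g[205,276:290].tolist(),g[205,350:362].tolist());print(g[170:180,300].tolist(),g[212:224,345].tolist());print(g[222:236,320].tolist());print(g[255,298:312].tolist(),g[255,328:340].tolist())
print(g[222,298:312].tolist(),g[222,328:340].tolist())"
python3 al.py '[[281.7,205,54],[357,205,54],[320,218.4,54],[320,176.3,54],[306.2,255,71.5],[333.5,255,71.5],[320,229.3,71.5],[304.5,222,42],[334.2,222,42]]'
```

```text
[197, 184, 180, 179, 172, 162, 155, 153, 152, 152, 153, 152, 154, 153] [156, 155, 154, 154, 155, 157, 178, 230, 251, 254, 255, 255]
[254, 254, 254, 254, 246, 181, 116, 130, 148, 152] [151, 151, 151, 152, 153, 158, 184, 234, 252, 254, 254, 255]
[131, 130, 123, 106, 81, 79, 109, 154, 204, 231, 232, 220, 208, 201]
[179, 179, 179, 180, 180, 168, 146, 140, 158, 183, 196, 201, 201, 200] [193, 194, 193, 190, 177, 156, 151, 171, 181, 180, 180, 180]
[180, 181, 186, 198, 211, 199, 160, 133, 131, 132, 131, 130, 131, 131] [130, 131, 131, 131, 133, 145, 194, 244, 253, 254, 254, 254]
P(cam) [ 509.5 -257.3   26.1] P(state) [ 509.5 -257.3   26.3] t 15.25
(281.7, 205, 54) tool [-17.93 -28.09  43.01] world [ 464.4 -269.5   54. ]
(357, 205, 54) tool [ 17.62 -28.15  43.03] world [ 469.  -234.2   54. ]
(320, 218.4, 54) tool [  0.16 -28.08  36.59] world [ 473.1 -252.4   54. ]
(320, 176.3, 54) tool [  0.15 -28.19  56.38] world [ 453.5 -249.8   54. ]
(306.2, 255, 71.5) tool [ -5.92 -45.51  23.48] world [ 485.2 -260.1   71.5]
(333.5, 255, 71.5) tool [  6.08 -45.53  23.49] world [ 486.8 -248.2   71.5]
(320, 229.3, 71.5) tool [  0.14 -45.59  35.06] world [ 474.5 -252.5   71.5]
(304.5, 222, 42) tool [ -7.76 -16.04  32.5 ] world [ 476.2 -260.8   42. ]
(334.2, 222, 42) tool [  7.42 -16.07  32.51] world [ 478.2 -245.7   42. ]
```

```bash
python3 -m creep '[[[-0.002,0.03,-0.002],0],[[-0.002,0.06,-0.002],0],[[-0.002,0.09,-0.002],0],[[-0.002,0.12,-0.002],0],[[-0.002,0.14,-0.002],0],[[-0.002,0.155,-0.002],0],[[-0.002,0.155,-0.002],0],[[-0.002,0.155,-0.002],0]]' 1 30
python3 - <<'E'
from h import *
w=arm.read_camera("wrist"); t=arm.read_camera("side")
im=cv2.resize(w["color"][140:285,235:400,::-1],None,fx=4,fy=4,interpolation=cv2.INTER_CUBIC)
im2=cv2.resize(t["color"][150:250,360:480,::-1],None,fx=5,fy=5,interpolation=cv2.INTER_CUBIC)[:,:]
cv2.imwrite("pics/j1.png",im); cv2.imwrite("pics/j2.png",im2)
E
```

```text
t: 16.05
position: [509.8, -257.6, 10.8]
tool_rot: [0.533, 0.467, -0.466, -0.529]
force: [-0.1, 0.7, -0.5]
width: 12.0
```

View pics/j1.png

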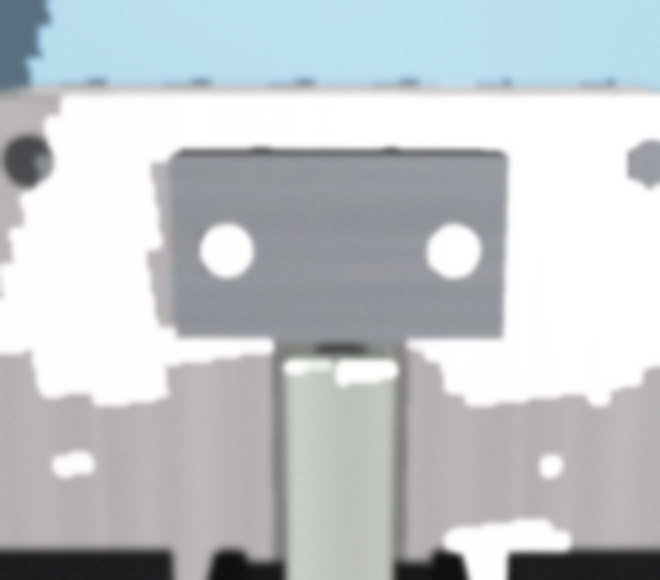

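View pics/j2.png

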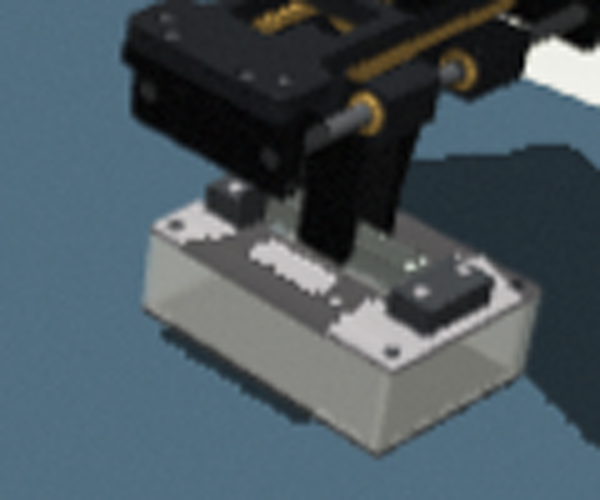

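The bar sits centred over the slot, below the stop tops, with no contact force. Releasing.

```bash
python3 -m creep '[[[0,0,0],0],[[0,0,0],0],[[0,0,0],0],[[0,0,0],0],[[0,0,0],0],[[0,-0.1,0],0],[[0,-0.25,0],0],[[0,-0.4,0],0]]' 0.65 30
python3 go.py 598.3 47.5 45 61.1
python3 - <<'E'
from h import *
w=arm.read_camera("wrist"); t=arm.read_camera("side")
im=cv2.resize(w["color"][130:285,235:400,::-1],None,fx=3,fy=3,interpolation=cv2.INTER_CUBIC)
im2=cv2.resize(t["color"][150:250,360:480,::-1],None,fx=5,fy=5,interpolation=cv2.INTER_CUBIC)[:,:]
cv2.imwrite("pics/k1.png",im); cv2.imwrite("pics/k2.png",im2)
E
```

```text
t: 16.95
position: [509.8, -257.7, 52.6]
tool_rot: [0.534, 0.467, -0.466, -0.529]
force: [0.9, -0.1, -0.9]
width: 30.4
P [ 509.8 -257.7   52.6] j [-0.24  0.4   0.77  1.8  -0.32  1.06  2.08] t 16.95 tilt 0.39 F [ 0.9 -0.1 -0.9] w 30.4
jaw 82.54
shift [ 3.142  0.072 -0.481] yaw 0.1191
```

View pics/k1.png

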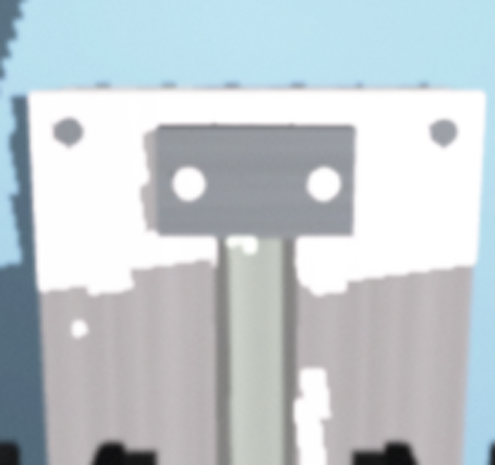

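View pics/k2.png

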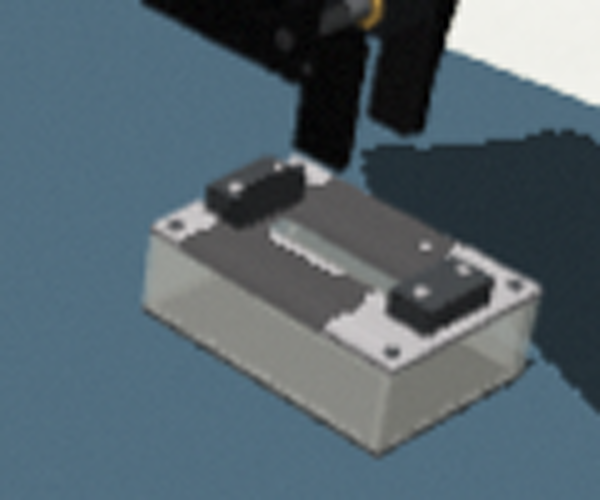

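Bar C fell through: it shows through the slot, smaller and lower, and the deck is clear. On to the far bar at top pixel (299,226), measured at 69.8 mm.

```bash
python3 -m creep '[[[0.14,0,-0.02],0],[[0.28,0,-0.04],0],[[0.42,0,-0.07],0],[[0.56,0,-0.09],0],[[0.7,0,-0.11],0],[[0.85,0,-0.13],0],[[1,0,-0.16],0],[[1,0,-0.16],0]]' 0.55 30
python3 -m creep '[[[0.14,0,-0.02],0],[[0.28,0,-0.04],0],[[0.42,0,-0.07],0],[[0.56,0,-0.09],0],[[0.7,0,-0.11],0],[[0.85,0,-0.13],0],[[1,0,-0.16],0],[[1,0,-0.16],0]]' 0.55 30
python3 go.py 599 46.5 30 61.1
```

```text
t: 17.85
position: [541.1, -158.2, 53.7]
tool_rot: [0.534, 0.469, -0.465, -0.528]
force: [0.5, 0.4, -0.4]
width: 39.4
t: 18.65
position: [570.4, -58.0, 53.5]
tool_rot: [0.533, 0.47, -0.466, -0.527]
force: [0.4, 1.1, 0.1]
width: 39.3
P [570.4 -58.   53.5] j [-0.56  0.38  0.71  1.8  -0.28  1.05  1.7 ] t 18.65 tilt 0.58 F [0.4 1.1 0.1] w 39.3
jaw 82.95
shift [ 1.072  0.235 -0.153] yaw 0.1214
```

```bash
python3 -m creep '[[[0.14,0,-0.02],0.02],[[0.28,0.02,-0.04],0.04],[[0.42,0.04,-0.07],0.06],[[0.56,0.06,-0.09],0.08],[[0.7,0.08,-0.11],0.1],[[0.85,0.1,-0.13],0.12],[[1,0.15,-0.15],0.121],[[1,0.15,-0.15],0.121]]' 0.55 30
python3 go.py 599 46.5 15 61.1
python3 - <<'E'
from h import *
w=arm.read_camera("wrist")
cv2.imwrite("pics/l1.png",w["color"][:,:,::-1])
E
```

```text
t: 19.45
position: [597.6, 41.7, 37.6]
tool_rot: [0.61, 0.364, -0.359, -0.606]
force: [-0.9, 0.1, -0.1]
width: 38.8
P [597.6  41.7  37.6] j [-0.73  0.48  0.74  1.74 -0.36  1.06  1.2 ] t 19.45 tilt 0.52 F [-0.9  0.1 -0.1] w 38.8
jaw 61.43
shift [0.048 0.226 0.013] yaw 0.0018
```

View pics/l1.png

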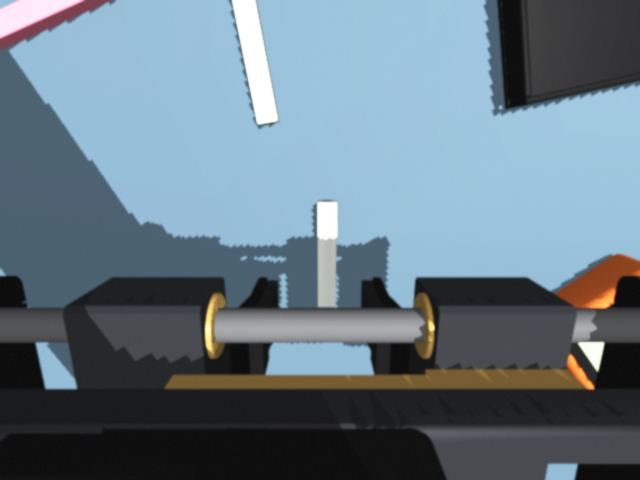

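The plain grey bar is at columns 317–337, nearly vertical between the fingers, with its near end at row 202. The pink one and the tray are far off.

```bash
python3 al.py '[[327,202.5,12],[316.6,215,12],[337.6,215,12],[316.8,285,12],[336.5,285,12]]'
```

```text
P(cam) [597.6  40.   37.9] P(state) [597.5  38.8  38.3] t 19.55
(327, 202.5, 12) tool [ 4.53 25.61 36.64] world [567.8  61.5  12. ]
(316.6, 215, 12) tool [-1.92 25.67 28.81] world [571.6  52.1  12. ]
(337.6, 215, 12) tool [11.18 25.7  28.81] world [577.9  63.6  12. ]
(316.8, 285, 12) tool [ -1.89  26.09 -17.82] world [612.5  29.8  12. ]
(336.5, 285, 12) tool [ 11.05  26.12 -17.83] world [618.8  41.1  12. ]
```

```bash
python3 -m creep '[[[0.046,0.05,0.016],0],[[0.046,0.15,0.016],0.002],[[0.046,0.28,0.016],0.002],[[0.046,0.4,0.016],0.002],[[0.046,0.52,0.016],0.002],[[0.046,0.62,0.016],0.002],[[0.046,0.68,0.016],0.002],[[0.046,0.7,0.016],0.002]]' 0.55 30
python3 go.py 599 46.5 -33.4 61.1
python3 - <<'E'
from h import *
w=arm.read_camera("wrist")
cv2.imwrite("pics/l2.png",w["color"][150:400,200:450,::-1].repeat(2,0).repeat(2,1))
E
```

```text
t: 20.35
position: [598.6, 43.2, -32.5]
tool_rot: [0.612, 0.36, -0.356, -0.607]
force: [-0.4, -0.0, -0.5]
width: 39.2
P [598.6  43.2 -32.5] j [-0.69  0.57  0.68  1.78 -0.43  0.94  1.24] t 20.35 tilt 0.52 F [-0.4 -0.  -0.5] w 39.2
jaw 60.89
shift [0.031 0.009 0.012] yaw -0.0012
```

View pics/l2.png

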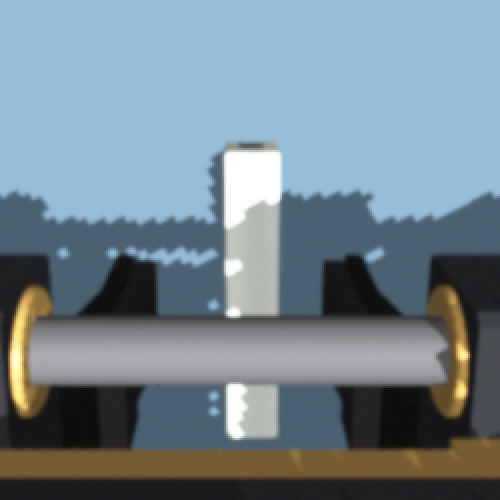

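```bash
python3 al.py '[[326,225,12],[312.5,230,12],[340,230,12],[312.8,365,12],[339,365,12],[326,368,12]]'
```

```text
P(cam) [598.8  43.3 -32.4] P(state) [599.   43.3 -31.7] t 20.45
(326, 225, 12) tool [  2.74 -44.71  36.77] world [567.7  63.7  12. ]
(312.5, 230, 12) tool [ -3.11 -44.7   34.56] world [566.8  57.5  12. ]
(340, 230, 12) tool [  8.83 -44.68  34.55] world [572.6  68.   12. ]
(312.8, 365, 12) tool [ -3.31 -44.1  -32.11] world [624.9  24.9  12. ]
(339, 365, 12) tool [  9.31 -44.07 -32.12] world [631.  36.  12.]
(326, 368, 12) tool [  3.06 -44.07 -33.77] world [629.4  29.7  12. ]
```

```bash
python3 -m creep '[[[0.015,0.005,0.008],0],[[0.029,0.01,0.015],0],[[0.029,0.01,0.015],0],[[0.029,0.01,0.015],0],[[0.029,0.01,0.015],0],[[0.029,0.01,0.015],0],[[0.029,0.01,0.015],0],[[0.029,0.01,0.015],0]]' 1 30
python3 go.py 509.7 -257.5 46 82.5
```

```text
t: 21.25
position: [599.2, 46.7, -32.6]
tool_rot: [0.612, 0.361, -0.356, -0.607]
force: [-0.1, 1.2, 2.3]
width: 11.1
P [599.2  46.7 -32.6] j [-0.69  0.58  0.68  1.78 -0.44  0.94  1.24] t 21.25 tilt 0.56 F [-0.1  1.2  2.3] w 11.1
jaw 60.9
shift [-3.091 -0.786 -0.705] yaw -0.12
```

```bash
python3 -m creep '[[[0,0,0],0],[[0,-0.1,0],0],[[0,-0.25,-0.05],0],[[-0.1,-0.42,-0.1],-0.02],[[-0.25,-0.58,-0.15],-0.05],[[-0.45,-0.7,-0.2],-0.08],[[-0.65,-0.78,-0.25],-0.12],[[-0.7,-0.78,-0.25],-0.12]]' 1 30
python3 go.py 509.7 -257.5 46 82.5
```

```text
t: 22.05
position: [587.2, -29.8, 48.1]
tool_rot: [0.536, 0.468, -0.463, -0.528]
force: [-0.2, 0.3, -0.2]
width: 11.3
P [587.2 -29.8  48.1] j [-0.58  0.42  0.69  1.76 -0.3   1.05  1.64] t 22.05 tilt 0.76 F [-0.2  0.3 -0.2] w 11.3
jaw 82.38
shift [-2.359  0.018  0.466] yaw -0.0007
```

```bash
python3 -m creep '[[[-0.14,0,0.03],0],[[-0.28,0,0.06],0],[[-0.42,0,0.09],0],[[-0.56,0,0.12],0],[[-0.7,0,0.14],0],[[-0.85,0,0.17],0],[[-1,0,0.2],0],[[-1,0,0.2],0]]' 1 30
python3 -m creep '[[[-0.14,0,0.03],0],[[-0.28,0,0.06],0],[[-0.42,0,0.09],0],[[-0.56,0,0.12],0],[[-0.7,0,0.14],0],[[-0.85,0,0.17],0],[[-1,0,0.2],0],[[-1,0,0.2],0]]' 1 30
python3 go.py 509.7 -257.5 30 82.5
```

```text
t: 22.85
position: [553.1, -129.3, 48.1]
tool_rot: [0.537, 0.467, -0.462, -0.529]
force: [-0.2, -0.6, 0.3]
width: 11.7
t: 23.65
position: [518.5, -228.6, 48.2]
tool_rot: [0.538, 0.466, -0.462, -0.529]
force: [-0.5, -0.2, -0.8]
width: 11.6
P [ 518.5 -228.6   48.2] j [-0.29  0.38  0.76  1.82 -0.3   1.04  2.01] t 23.65 tilt 0.78 F [-0.5 -0.2 -0.8] w 11.6
jaw 81.97
shift [-0.298  0.183  0.049] yaw -0.0029
```

```bash
python3 -m creep '[[[-0.1,0,0.02],-0.003],[[-0.2,0.02,0.04],-0.003],[[-0.3,0.05,0.05],-0.003],[[-0.3,0.1,0.05],-0.003],[[-0.3,0.14,0.05],-0.003],[[-0.3,0.18,0.05],-0.003],[[-0.3,0.18,0.05],-0.003],[[-0.3,0.18,0.05],-0.003]]' 1 30
python3 - <<'E'
from h import *
w=arm.read_camera("wrist"); t=arm.read_camera("side")
im=cv2.resize(w["color"][140:285,235:400,::-1],None,fx=4,fy=4,interpolation=cv2.INTER_CUBIC)
cv2.imwrite("pics/m1.png",im)
im=cv2.resize(t["color"][150:250,360:480,::-1],None,fx=5,fy=5,interpolation=cv2.INTER_CUBIC)
cv2.imwrite("pics/m2.png",im)
g=w["color"].astype(int).sum(2)//3
print(g[205,276:290].tolist(),g[205,350:362].tolist());print(g[170:180,300].tolist(),g[212:224,345].tolist());print(g[222:236,320].tolist());print(g[255,298:312].tolist(),g[255,328:340].tolist())
E
python3 go.py 509.7 -257.5 30 82.5
```

```text
t: 24.45
position: [509.7, -257.3, 30.2]
tool_rot: [0.536, 0.469, -0.464, -0.527]
force: [0.4, -0.4, -0.8]
width: 11.6
[233, 197, 182, 180, 178, 171, 160, 151, 150, 150, 151, 151, 150, 151] [151, 151, 152, 151, 154, 172, 223, 250, 254, 255, 255, 255]
[254, 254, 254, 247, 187, 115, 123, 144, 151, 151] [150, 149, 151, 155, 174, 223, 249, 254, 254, 255, 255, 255]
[227, 196, 129, 82, 104, 153, 210, 240, 242, 224, 195, 190, 189, 189]
[179, 179, 179, 181, 178, 170, 151, 142, 158, 184, 197, 201, 200, 201] [192, 193, 193, 189, 174, 153, 155, 172, 179, 179, 179, 179]
P [ 509.8 -257.5   30.4] j [-0.22  0.42  0.75  1.83 -0.34  1.01  2.1 ] t 24.55 tilt 0.79 F [ 0.1 -0.1  0. ] w 11.9
jaw 82.54
shift [-0.     0.004  0.001] yaw 0.0002
```

View pics/m1.png

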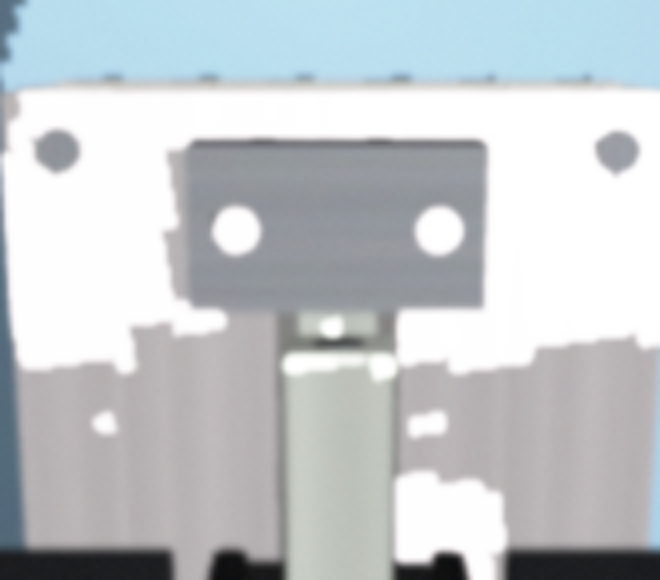

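View pics/m2.png

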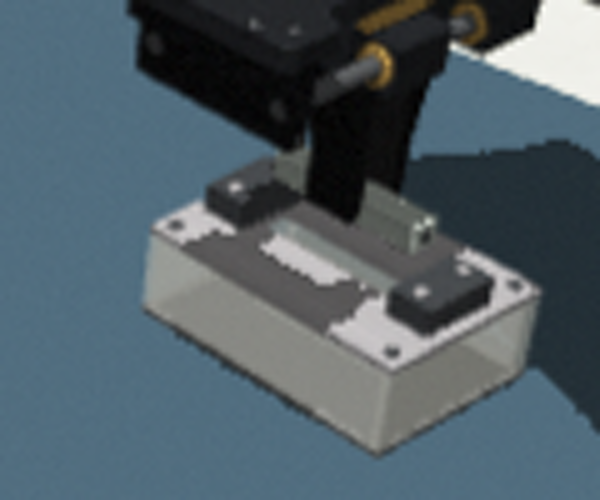

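```bash
python3 al.py '[[282,205,54],[355.6,205,54],[320,216.9,54],[320,174.4,54],[306.2,255,74.9],[333.1,255,74.9],[320,227.3,74.9]]'
```

```text
P(cam) [ 509.8 -257.6   30.3] P(state) [ 509.8 -257.6   30.4] t 24.6
(282, 205, 54) tool [-18.19 -24.24  42.45] world [ 465. -270.   54.]
(355.6, 205, 54) tool [ 17.33 -24.35  42.47] world [ 469.6 -234.8   54. ]
(320, 216.9, 54) tool [  0.16 -24.22  36.62] world [ 473.2 -252.5   54. ]
(320, 174.4, 54) tool [  0.15 -24.49  57.01] world [ 453.  -249.9   54. ]
(306.2, 255, 74.9) tool [ -5.95 -44.94  23.32] world [ 485.3 -260.2   74.9]
(333.1, 255, 74.9) tool [  5.92 -44.98  23.33] world [ 486.8 -248.4   74.9]
(320, 227.3, 74.9) tool [  0.14 -45.13  35.84] world [ 473.7 -252.6   74.9]
```

```bash
python3 -m creep '[[[-0.004,0,-0.01],0],[[-0.004,0.03,-0.01],0],[[-0.004,0.06,-0.01],0],[[-0.004,0.1,-0.01],0],[[-0.004,0.13,-0.01],0],[[-0.004,0.16,-0.01],0],[[-0.004,0.185,-0.01],0],[[-0.004,0.185,-0.01],0]]' 1 30
python3 - <<'E'
from h import *
w=arm.read_camera("wrist"); t=arm.read_camera("side")
im=cv2.resize(w["color"][140:285,235:400,::-1],None,fx=4,fy=4,interpolation=cv2.INTER_CUBIC)
im2=cv2.resize(t["color"][150:250,360:480,::-1],None,fx=5,fy=5,interpolation=cv2.INTER_CUBIC)[:,:]
cv2.imwrite("pics/n1.png",im); cv2.imwrite("pics/n2.png",im2)
E
```

```text
t: 25.4
position: [510.7, -258.1, 11.6]
tool_rot: [0.536, 0.468, -0.464, -0.527]
force: [0.0, -0.7, -0.3]
width: 11.2
```

View pics/n1.png

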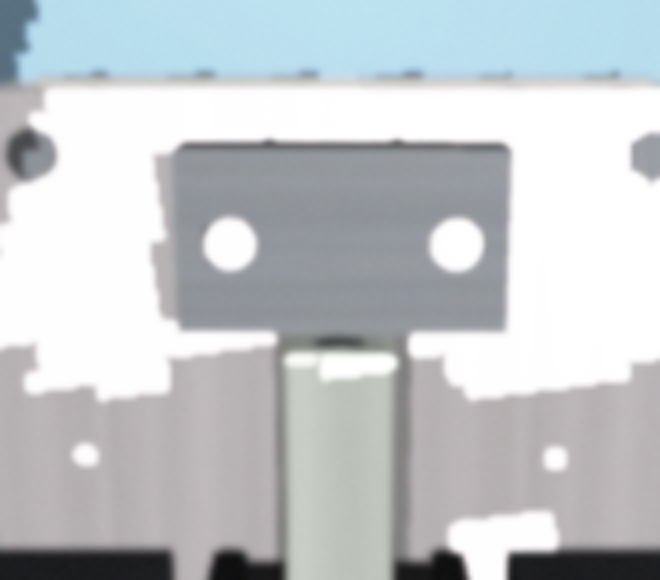

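View pics/n2.png

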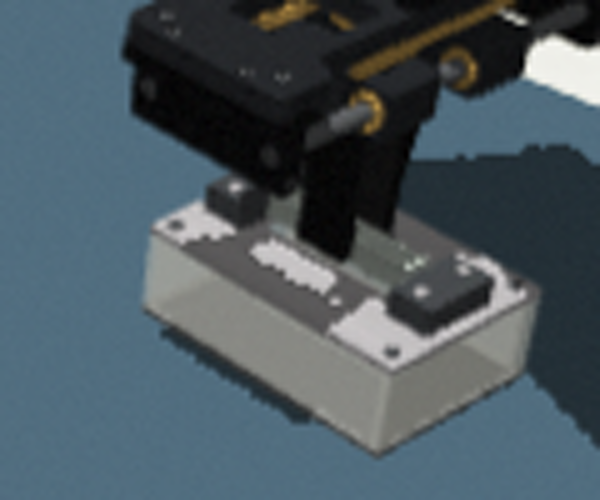

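Same picture as with the first bar: centred, end gap about 5 px, no force. Releasing.

```bash
python3 -m creep '[[[0,0,0],0],[[0,0,0],0],[[0,0,0],0],[[0,0,0],0],[[0,0,0],0],[[0,-0.1,0],0],[[0,-0.25,0],0],[[0,-0.4,0],0]]' 0.65 30
python3 go.py 473.5 67.8 45 71
python3 - <<'E'
from h import *
w=arm.read_camera("wrist"); t=arm.read_camera("side")
im=cv2.resize(w["color"][130:285,235:400,::-1],None,fx=3,fy=3,interpolation=cv2.INTER_CUBIC)
im2=cv2.resize(t["color"][150:250,360:480,::-1],None,fx=5,fy=5,interpolation=cv2.INTER_CUBIC)[:,:]
cv2.imwrite("pics/o1.png",im); cv2.imwrite("pics/o2.png",im2)
E
```

```text
t: 26.3
position: [510.6, -258.3, 53.6]
tool_rot: [0.536, 0.469, -0.464, -0.527]
force: [0.1, -0.2, 1.1]
width: 30.5
P [ 510.6 -258.3   53.6] j [-0.24  0.39  0.76  1.81 -0.31  1.05  2.08] t 26.3 tilt 0.84 F [ 0.1 -0.2  1.1] w 30.5
jaw 82.51
shift [3.185 0.064 0.794] yaw 0.0639
```

View pics/o1.png

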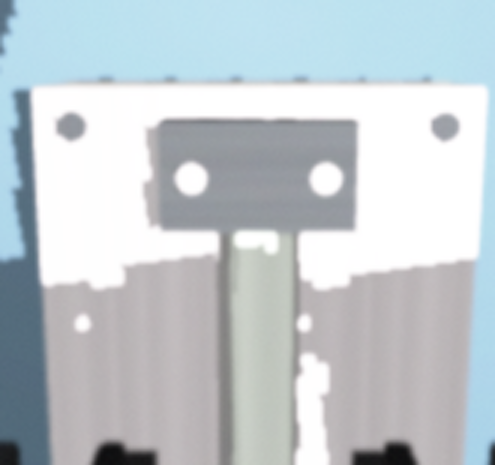

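View pics/o2.png

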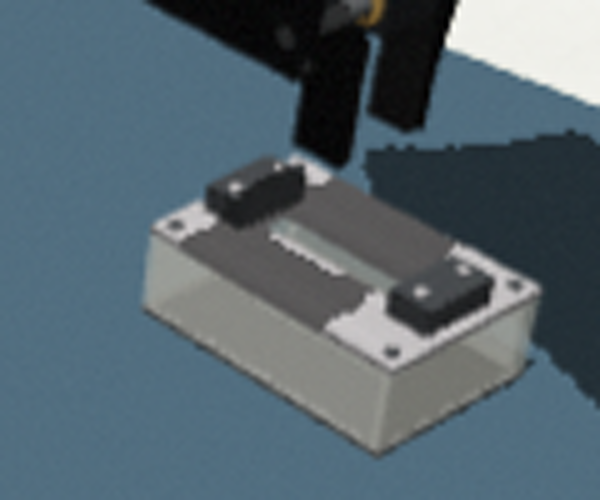

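Both short bars are in the bin. The second lies on top of the first, and the deck and slot are clear. Now the 77 mm bar.

```bash
python3 -m creep '[[[0.14,0,0.03],0],[[0.28,0,0.06],0],[[0.42,0,0.1],0],[[0.56,0,0.14],0],[[0.7,0,0.18],0],[[0.85,0,0.22],0],[[1,0,0.25],0],[[1,0,0.25],0]]' 0.55 30
python3 -m creep '[[[0.14,0,0.03],0],[[0.28,0,0.06],0],[[0.42,0,0.1],0],[[0.56,0,0.14],0],[[0.7,0,0.18],0],[[0.85,0,0.22],0],[[1,0,0.25],0],[[1,0,0.25],0]]' 0.55 30
python3 go.py 474 67.5 35 71
```

```text
t: 27.2
position: [500.5, -154.3, 54.2]
tool_rot: [0.536, 0.471, -0.464, -0.526]
force: [0.3, -0.7, 0.0]
width: 39.1
t: 28.0
position: [488.7, -50.8, 53.7]
tool_rot: [0.536, 0.471, -0.464, -0.525]
force: [0.1, 0.4, -0.6]
width: 39.1
P [488.7 -50.8  53.7] j [-0.65  0.16  0.72  2.01 -0.13  0.99  1.57] t 28.0 tilt 1.04 F [ 0.1  0.4 -0.6] w 39.1
jaw 82.8
shift [1.156 0.179 0.297] yaw 0.0655
```

```bash
python3 -m creep '[[[0.14,0,0.04],0.02],[[0.28,0.02,0.08],0.04],[[0.42,0.04,0.12],0.0655],[[0.56,0.06,0.15],0.0655],[[0.7,0.08,0.18],0.0655],[[0.85,0.1,0.22],0.0655],[[1,0.15,0.27],0.0655],[[1,0.15,0.27],0.0655]]' 0.55 30
python3 go.py 474 67.5 15 71
python3 - <<'E'
from h import *
w=arm.read_camera("wrist")
cv2.imwrite("pics/q1.png",w["color"][:,:,::-1])
E
```

```text
t: 28.8
position: [474.5, 52.2, 37.6]
tool_rot: [0.58, 0.415, -0.407, -0.571]
force: [0.8, -0.5, -0.2]
width: 38.9
P [474.5  52.2  37.6] j [-0.82  0.15  0.66  2.06 -0.11  0.95  1.13] t 28.8 tilt 1.01 F [ 0.8 -0.5 -0.2] w 38.9
jaw 71.11
shift [0.143 0.225 0.058] yaw 0.0006
```

View pics/q1.png

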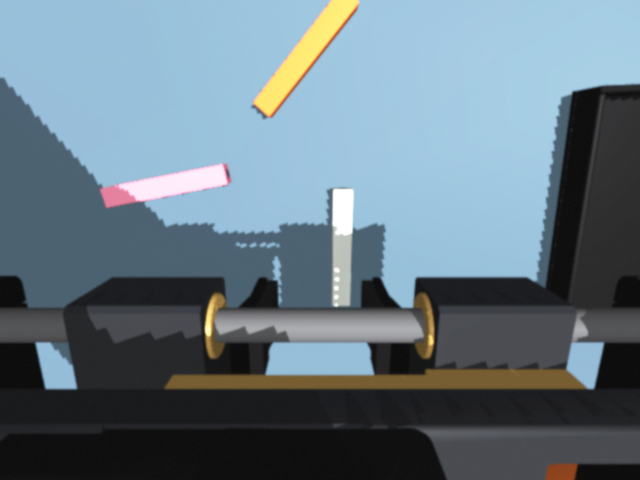

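```bash
python3 al.py '[[342.5,190,12],[331,215,12],[353,215,12],[332,285,12],[353,285,12]]'
```

```text
P(cam) [474.9  51.   37.8] P(state) [475.1  50.4  38.2] t 28.9
(342.5, 190, 12) tool [13.95 25.07 44.39] world [437.9  78.5  12. ]
(331, 215, 12) tool [ 7.05 25.33 28.87] world [450.3  67.   12. ]
(353, 215, 12) tool [20.75 25.35 28.87] world [454.8  79.9  12. ]
(332, 285, 12) tool [  8.1   26.16 -17.85] world [494.9  52.8  12. ]
(353, 285, 12) tool [ 21.9   26.19 -17.85] world [499.3  65.8  12. ]
```

```bash
python3 -m creep '[[[0.08,0,0.03],0],[[0.145,0.08,0.059],0],[[0.145,0.2,0.059],0],[[0.145,0.35,0.059],0],[[0.145,0.5,0.059],0],[[0.145,0.6,0.059],0],[[0.145,0.68,0.059],0],[[0.145,0.69,0.059],0]]' 0.55 30
python3 go.py 474 67.5 -33.4 71
python3 - <<'E'
from h import *
w=arm.read_camera("wrist")
cv2.imwrite("pics/q2.png",w["color"][150:400,200:450,::-1].repeat(2,0).repeat(2,1))
E
```

```text
t: 29.7
position: [474.8, 65.3, -32.0]
tool_rot: [0.581, 0.414, -0.407, -0.571]
force: [-0.4, 0.5, -0.3]
width: 39.3
P [474.8  65.3 -32. ] j [-0.79  0.29  0.61  2.1  -0.22  0.8   1.19] t 29.7 tilt 0.99 F [-0.4  0.5 -0.3] w 39.3
jaw 70.97
shift [0.018 0.014 0.015] yaw -0.0002
```

View pics/q2.png

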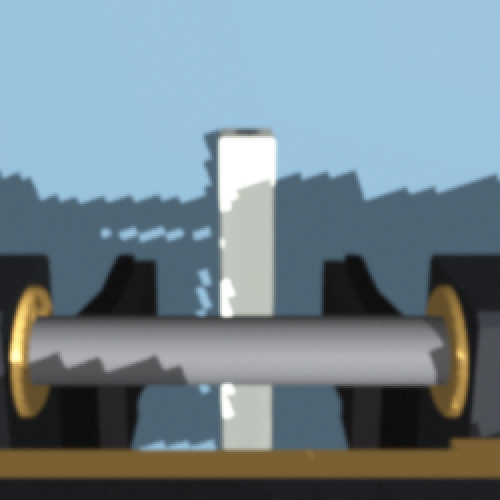

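```bash
python3 al.py '[[323.2,218.5,12],[323.2,375,12]]'
python3 -m creep '[[[0.008,0.005,0.008],0],[[0.016,0.01,0.013],0],[[0.016,0.01,0.013],0],[[0.016,0.01,0.013],0],[[0.016,0.01,0.013],0],[[0.016,0.01,0.013],0],[[0.016,0.01,0.013],0],[[0.016,0.01,0.013],0]]' 1 30
python3 go.py 515 260 60 74
```

```text
P(cam) [475.2  65.4 -31.6] P(state) [475.5  65.6 -31. ] t 29.8
(323.2, 218.5, 12) tool [  1.52 -44.31  39.55] world [437.6  80.   12. ]
(323.2, 375, 12) tool [  1.72 -42.94 -38.39] world [511.3  54.8  12. ]
t: 30.6
position: [474.9, 67.6, -31.9]
tool_rot: [0.581, 0.415, -0.406, -0.571]
force: [-0.9, -0.1, 3.9]
width: 12.0
P [474.9  67.6 -31.9] j [-0.79  0.29  0.61  2.1  -0.22  0.8   1.19] t 30.6 tilt 1.06 F [-0.9 -0.1  3.9] w 12.0
jaw 70.97
shift [ 1.951 -0.92   0.232] yaw -0.0168
```

The long bar shows at least 77.9 mm here, and the other two both passed the gauge, so it goes in the tray.

```bash
python3 -m creep '[[[0,0,0],0],[[0,-0.1,0],0],[[0,-0.25,0],0],[[0.1,-0.4,0.02],0],[[0.25,-0.5,0.05],0],[[0.45,-0.55,0.08],-0.01],[[0.7,-0.55,0.1],-0.017],[[0.9,-0.55,0.12],-0.017]]' 1 30
python3 go.py 517 264 25 74
```

```text
t: 31.4
position: [492.2, 159.1, 23.3]
tool_rot: [0.569, 0.431, -0.422, -0.559]
force: [0.1, -0.9, -0.2]
width: 11.3
P [492.2 159.1  23.3] j [-0.92  0.27  0.58  1.97 -0.17  0.94  1.03] t 31.4 tilt 1.07 F [ 0.1 -0.9 -0.2] w 11.3
jaw 74.18
shift [ 1.077 -0.017  0.047] yaw 0.001
```

```bash
python3 -m creep '[[[0.14,0,0.01],0],[[0.28,0,0.02],0],[[0.42,0,0.03],0],[[0.56,0,0.04],0],[[0.7,0,0.05],0],[[0.85,0,0.05],0],[[1,0,0.05],0],[[1,0,0.05],0]]' 1 30
python3 go.py 517 264 -25 74
python3 - <<'E'
from h import *
w=arm.read_camera("wrist"); t=arm.read_camera("side"); 
cv2.imwrite("pics/r1.png",w["color"][:,:,::-1]); cv2.imwrite("pics/r2.png",t["color"][:,:,::-1])
E
```

```text
t: 32.2
position: [514.8, 259.3, 23.2]
tool_rot: [0.568, 0.432, -0.423, -0.558]
force: [0.1, -0.5, 0.0]
width: 11.3
P [514.8 259.3  23.2] j [-0.99  0.39  0.53  1.81 -0.22  0.98  0.92] t 32.2 tilt 1.08 F [ 0.1 -0.5  0. ] w 11.3
jaw 74.34
shift [0.05  0.482 0.001] yaw 0.0019
```

View pics/r1.png

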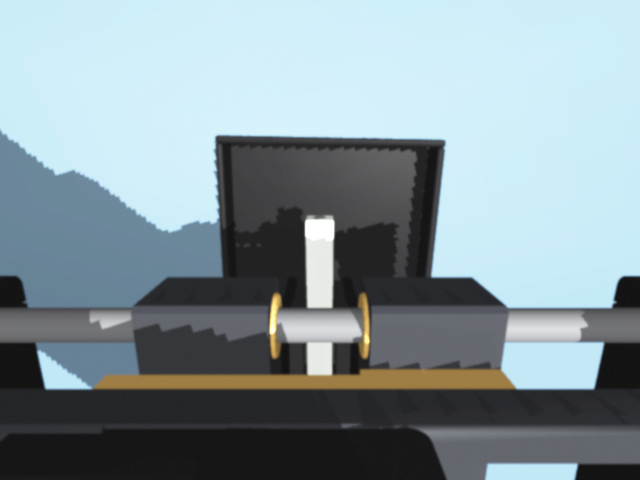

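View pics/r2.png

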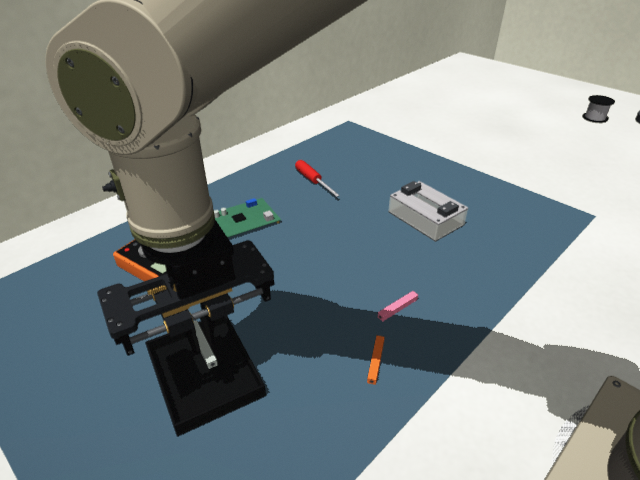

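Tray rim at columns 218–444 and rows 137 down, with the bar inside it (columns 305–333, end at row 218). I'll lower and release.

```bash
python3 -m creep '[[[0.02,0.02,0],0],[[0.04,0.08,0],0],[[0.04,0.18,0],0],[[0.04,0.28,0],0],[[0.04,0.36,0],0],[[0.04,0.42,0],0],[[0.04,0.47,0],0],[[0.04,0.47,0],0]]' 1 30
python3 -m creep '[[[0,0.01,0],0],[[0,0.02,0],0],[[0,0.02,0],0],[[0,0.02,0],0],[[0,0.02,0],0],[[0,0.02,0],0],[[0,0.02,0],0],[[0,0.02,0],0]]' 1 30
python3 go.py 517 264 -25 74
python3 - <<'E'
from h import *
w=arm.read_camera("wrist"); t=arm.read_camera("side"); 
cv2.imwrite("pics/s1.png",w["color"][120:400,180:480,::-1]); cv2.imwrite("pics/s2.png",cv2.resize(t["color"][240:440,90:290,::-1],None,fx=3,fy=3,interpolation=cv2.INTER_CUBIC))
E
```

```text
t: 33.1
position: [516.3, 259.8, -24.6]
tool_rot: [0.569, 0.43, -0.423, -0.559]
force: [-0.5, -0.5, -0.8]
width: 11.8
t: 33.9
position: [516.3, 259.8, -26.6]
tool_rot: [0.569, 0.43, -0.423, -0.559]
force: [-1.1, 0.3, -0.1]
width: 11.1
P [516.3 259.8 -26.6] j [-0.97  0.47  0.5   1.83 -0.27  0.89  0.95] t 33.9 tilt 1.04 F [-1.1  0.3 -0.1] w 11.1
jaw 74.19
shift [ 0.043 -0.016  0.005] yaw 0.0011
```

View pics/s2.png

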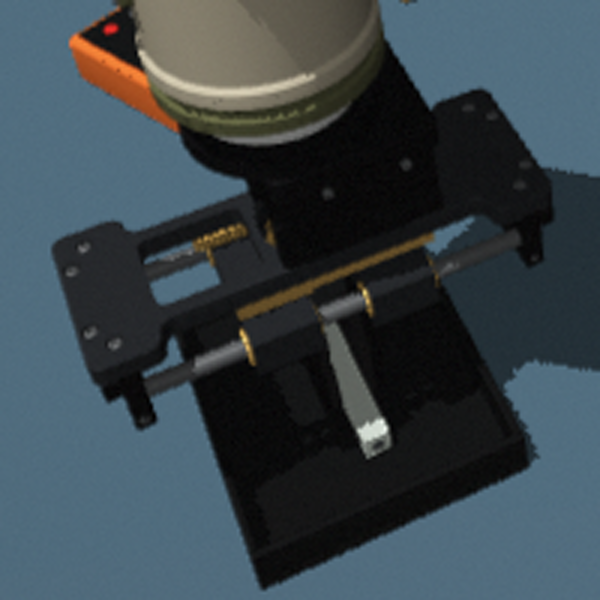

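```bash
python3 -m creep '[[[0,0,0],0],[[0,0,0],0],[[0,0,0],0],[[0,0,0],0],[[0,0,0],0],[[0,0,0],0],[[0,-0.05,0],0],[[0,-0.2,0],0]]' 0.55 30
python3 -m creep '[[[0,-0.15,0],0],[[0,-0.3,0],0],[[0,-0.45,0],0],[[0,-0.6,0],0],[[0,-0.75,0],0],[[0,-0.9,0],0],[[0,-1,0],0],[[0,-1,0],0]]' 0.55 30
python3 - <<'E'
from h import *
w=arm.read_camera("wrist"); t=arm.read_camera("side"); 
cv2.imwrite("pics/u1.png",w["color"][:,:,::-1]); cv2.imwrite("pics/u2.png",t["color"][:,:,::-1])
E
```

```text
t: 34.8
position: [515.1, 259.3, -7.0]
tool_rot: [0.569, 0.429, -0.424, -0.559]
force: [-0.2, -0.2, 0.2]
width: 39.0
t: 35.6
position: [514.3, 260.5, 94.6]
tool_rot: [0.569, 0.43, -0.423, -0.559]
force: [0.4, -0.2, -0.5]
width: 39.1
```

View pics/u1.png

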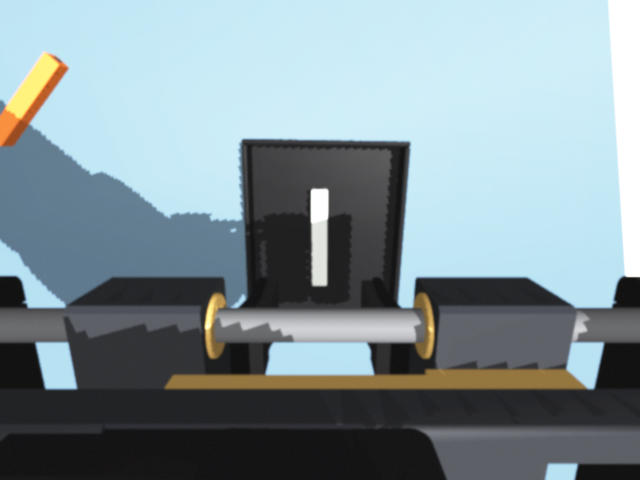

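View pics/u2.png

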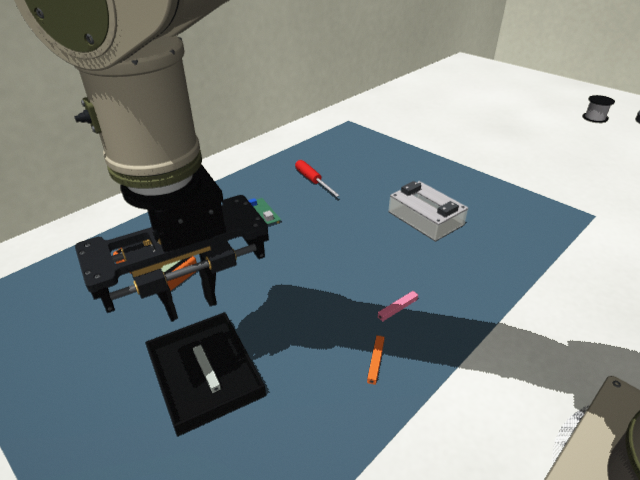

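The long bar lies flat in the tray, wrist pixels (320,188–286). Before handing in I'll check the gauge and the bystanders from the top camera.

Run:
```python
from h import *
p=arm.read_camera("top"); a=cv2.imread("pics/a_top.png"); b=p["color"][:,:,::-1]
def d(x0,y0,x1,y1): return np.abs(a[y0:y1,x0:x1].astype(int)-b[y0:y1,x0:x1]).mean().round(1)
print("driver",d(415,95,450,185),"board",d(285,105,365,170),"meter",d(190,100,250,180))
g=cv2.resize(b[225:315,435:505],None,fx=6,fy=6,interpolation=cv2.INTER_CUBIC)
cv2.imwrite("pics/v1.png",b); cv2.imwrite("pics/v2.png",g)
```

```text
driver 9.6 board 9.4 meter 8.8
```

View pics/v1.png

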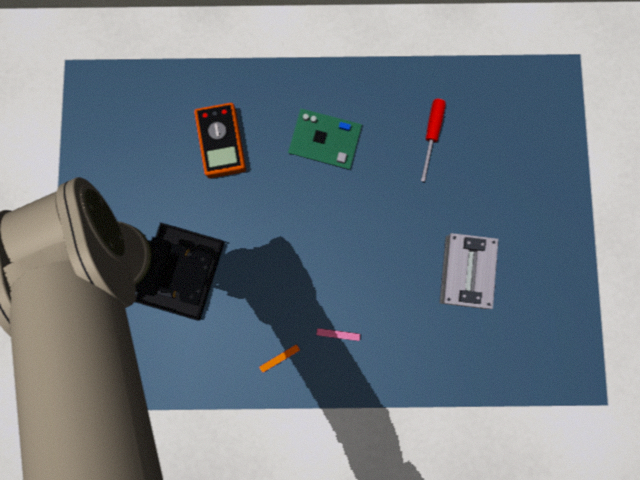

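View pics/v2.png

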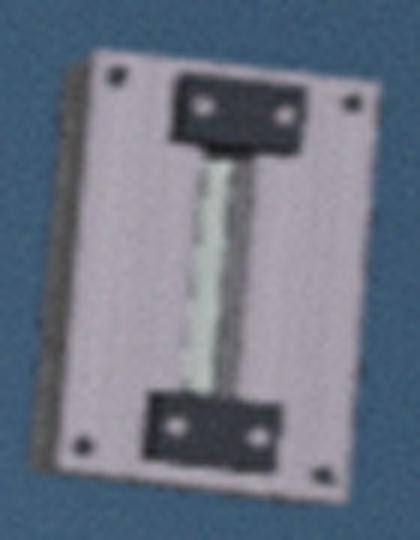

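The board (325,139), multimeter (221,140), screwdriver (431,140) and both look-alikes are at their starting pixels. The deck is clear and the bars show below the slot. Handing in.

```bash
python3 -c "
from bench import arm
print(arm.hand_in()); print(arm.state()['t'])"
```

```text
the job is handed in; nothing more can be done
None
the job is handed in; nothing more can be done
```

The three bars are sorted and the job is handed in at about 36 s. Both 70 mm bars went down between the stops into the clear bin, and the 77 mm bar lies flat in the black tray.

- **Lengths:** The images gave about 70, 70 and 77 mm. I did not try the long bar on the gauge. The other two both passed it, and at least one bar had to be long.
- **Missed grasp:** My first grasp closed on nothing. The real fingertips sit about 35 mm behind the reported TCP, judging by the side and wrist images. I corrected for this, and every later grasp and release went as planned.
- **Last checks:**
  - The gauge deck is clear, and a bar shows below the slot. After each release I saw the bar inside the bin, and the second lies on top of the first.
  - The long bar is flat on the tray floor.
  - The board, multimeter, screwdriver and the pink and orange look-alikes look unmoved in the top view. The picture comparison was dominated by a brightness change, so that is by eye.
  - Every reported force stayed below about 4 N, and the open gripper was well clear above the tray.

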